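# Seat the sample carrier and set the clamp thumbscrew

### The job

Put the loose metal sample carrier (a block with an upright grip fin) into the rectangular pocket of the clamping stage and press it down against its stiff ejector pad until the block's top is flush with the plate. Then turn the stage's winged thumbscrew clockwise until it seats against its stop, back it off a quarter turn, and finish still gripping its wing there, without letting go. Leave the carrier flush and do not push the other things on the desk about.

Things in the scene. Friction and masses are not known exactly. Their poses are not given: they have to be found in the camera images.
- stage: clamping stage fixed to the desk: metal plate 90 mm (its x) by 170 mm (its y), top face 22 mm above the desk. Origin at the centre of its underside. The pocket is in its +y half, the thumbscrew in its -y half, 84 mm apart. A 40 x 36 mm boss, 10 mm high, carries the screw; four screw heads 3.5 mm high near the corners.
- pocket (a point): centre of the pocket's mouth, in the plane of the plate's top. The pocket is 44 mm along the stage's x and about 32.6 mm free along its y (a steel jaw in its -y wall, driven by the thumbscrew, closes it to 31.9 mm when the screw is seated), so the carrier has 2 mm clearance each side in x and 1.3 mm each side in y.
- pad (a joint): travel (m) of the stiff ejector pad in the pocket: 0 up, its face 7 mm below the plate's top, so that a carrier put in stands 5 mm proud; 0.005 fully down, the carrier flush. Slides down when pushed with more than about 6 N, and stays where it is left, without springing back.
- carrier_center (a point): loose sample carrier: metal block, 0.1 kg, 40 mm (its x) x 30 mm (its y) x 12 mm high with a tapered foot (2.2 mm in over the lowest 3 mm), and on it a central upright grip fin 26 mm long (along its x), 10 mm thick (across its y), 24 mm high. This point: its centre, 18 mm above its underside. It goes in with its x along the stage's x, either way round. Flush: underside 12 mm below the plate's top.
- wing (a point): centre of the thumbscrew's wing, 56 mm above the desk, on the screw's vertical axis. The wing is an upright steel bar 34 mm long (this frame's x), 11 mm thick (its y), 24 mm high, from 44 to 68 mm above the desk; below it are a 22 mm round collar and a neck. The frame turns with the screw.
- thumbscrew (a joint): angle of the thumbscrew in rad, grows as it is turned clockwise seen from above (tightening); it does not rise or sink. Hard stop (seated) at 2.6; starts between 1.3 and 1.8. Friction of about 0.05 N m keeps it where it is left. The wing's x axis has yaw = stage yaw + 1.8 - this angle. A quarter turn is 1.571.
- wafer_box: low round white wafer carrier, 66 mm across, 18 mm high; bystander, origin at the centre of its underside
- spare_objective: microscope objective standing on its cap, 27 mm across, 50 mm high; bystander, origin at the centre of its underside
- vial: small screw-cap sample vial, 26 mm across, 53 mm high, standing; bystander, origin at the centre of its underside
- tape_roll: roll of paper tape lying flat, 68 mm across, 18 mm high; bystander, origin at the centre of its underside
- tweezers: fine steel tweezers lying flat, 120 mm long; bystander, origin at the centre of its underside
There are look-alikes about, which are no part of the job. What is shaped like the part that bears carrier_center but turquoise is not meant.

How it is judged (in metres and radians):
On the way, in this order (a step that is already met when the one before it is completed fails the run):
1. the carrier is flush in the pocket (z of carrier_center in the frame of stage between 0.026 and 0.0295 m and horizontal distance between carrier_center and pocket below 0.004 m and angle between the z axis of carrier_center and the z axis of stage, either way round below 0.07 rad), for 0.2 s.
2. the thumbscrew is seated, the carrier still flush (all of step 1 and value of joint thumbscrew above 2.5 rad), for 0.2 s.
At the end, for the whole second after the job is handed in: The carrier lies in the pocket, upright and flush with the plate within 1.5 mm; the thumbscrew, after having been seated (above 2.5 rad), stands a quarter turn (1.57 rad) short of its stop within 0.26 rad (15 degrees), at rest, and the gripper still grips its wing (more than 1.5 N) (all of step 1 and value of joint thumbscrew between 0.769 and 1.289 rad and velocity of joint thumbscrew between -0.05 and 0.05 rad/s and contact force between the fingers and thumbscrew above 1.5 N); the arm keeps its last pose, push and grip.
It fails at once if a bystander is pushed more than 30 mm (distance of any of wafer_box, spare_objective, vial, tape_roll, tweezers from where it was at the start of the episode above 0.03 m).
It also fails if it takes over 64 s, if anything falls off the work surface, if the arm or the gripper's body presses on something with over 40 N, if the wrist force passes 120 N, or if a joint passes its speed limit or range.

### The arm

A 7-joint arm with a two-finger parallel gripper is mounted at the origin on a cart in front of the work surface, level with it; the furniture and walls round the work are solid. World frame = base frame: x ahead of the robot, y to its left, z up, the work surface at z = 0. Lengths are in mm, angles in rad, forces in N, time in s.
With the tool pointing down it reaches from about 400 to 875 mm from the base axis. Payload 4.4 kg.
Tool frame: the origin (TCP) lies at the very end of the fingers, on their centre line; the grasp point (between the pads) lies ctrl.grip_depth behind it (ctrl.grip_depth is the distance from the TCP to the grasp point, in mm); z points along the fingers, y is the direction in which the jaws open and shut (so a half turn about z gives the same grasp; the last joint's range is limited). The gripper opens to 85 mm and grips with 20 to 120 N. Pads are 22 mm wide; open, the fingers measure 114 mm over their backs; the gripper's body (76 mm by 85 mm) begins 54 mm behind the grasp point. The pads swing forward as they close: fully open they stand 13 mm farther back than shut.
Start: joints at [1.257, 0.628, 0.038, 1.517, -0.027, 0.996, -0.02], TCP at [159.455, -630.153, 210.413] pointing down, gripper open.
Joint ranges: [-3.06, 3.06], [-0.37, 2.12], [-1.25, 1.32], [0.18, 2.47], [-1.1, 4.24], [0.23, 1.98], [-2.94, 2.94]. Speed limits (rad/s): [2.57, 2.57, 3.14, 3.14, 3.14, 3.14, 3.14].

### API

Orientations are given as [roll, pitch, yaw] about the fixed x, y, z axes, in that order (R = Rz(yaw) Ry(pitch) Rx(roll)).
In Python, from cell import ctrl gives the robot as it stands.
- The arm moves only by the tool servo_tool, never from a script. Its argument "commands" is one flat list of numbers, 5 for each row, row after row: the shift along the tool's x, y, z in units of 25 mm (1.0 is 25 mm), then the turn about the tool's z in units of 6 degrees (1.0 is 6 degrees), then the closure, from 0 (fully open) to 1 (shut). In form: [tx, ty, tz, twist, gripper, tx, ty, tz, twist, gripper, ...]. A call has 1 to 10 rows; each row is the pose to reach, as a shift and turn from the pose commanded when the call began, along the tool's axes at that moment; what a row does not reach only later rows make up. A row lasts 1/12 s, in which the tool goes at most 41.7 mm and 7.16 degrees, less where a joint would pass 70% of its speed; a pose out of reach is approached as far as the arm can. A call with a gripper value outside its range is refused whole. The fingers move at their own pace and stop on an object; the grip force is fixed at half the most. Time passes only in rows, so rows that repeat a pose let the fingers close. It gives the time, the measured TCP pose, the force and the opening at its end, in the units of the state.
- ctrl.read_state(): the state, without advancing time (a new reading comes with each control period).
- ctrl.get_image(name): name is "scene" or "top" or "wrist"; returns a dict with "img" (480x640x3 uint8, blue, green, red), "K" (3x3 intrinsics, pixels), "T" (4x4, takes a point from camera to world coordinates). Camera axes: x right, y down, z forward; pixel columns grow to the right and rows downward; lengths in mm; the calibration is good to about 2 mm. The wrist camera is an equidistant fisheye: a pixel r from the principal point sees the ray r / f radians off the axis. A picture is of the moment at which its call begins. There is no depth.
- ctrl.finish_job(): hands the job in, once; it reports no verdict.
The state is a dict: "clock": time; "qpos": joint angles; "qd": joint speeds; "tau": joint torques, N m; "eef_pos": TCP position; "tool_rot": TCP orientation; "force": force on the tool from outside, world axes, zero at the start; "torque": the same for the moment, N m; "width": finger opening in mm.
Only numpy, scipy, OpenCV 4.12 (cv2) and the standard library are available. Lean on these libraries where they do the work, as an engineer would, in place of code of your own. Each camera call takes 0.05 s, during which the arm holds its last target.

## Working session

There is one attempt and no reset: what is moved stays moved. The work goes in short steps, Python scripts to look and compute and a tool call to move; the robot and the scene stay as the last step left them, time stands still between calls to the robot, and variables do not carry over. Pictures are saved under pics/ and viewed, and the job is handed in when it is done.

Besides the shell and the picture viewer there is one more tool, called after "Emit:" as name(argument=value, ...) on one line, values as JSON. servo_tool: Moves the arm, as the interface text tells. Its arguments: {"type":"object","properties":{"commands":{"type":"array","items":{"type":"number"}}},"required":["commands"]}

```bash
ls; mkdir -p pics; python3 - <<'E'
from cell import ctrl
import cv2
print(ctrl.read_state(), ctrl.grip_depth)
for n in ("scene","top","wrist"):
    d=ctrl.get_image(n); cv2.imwrite(f"pics/{n}0.png",d["img"]); print(n,d["K"].tolist(),d["T"].round(4).tolist())
E
```

```text
pics
{'clock': 0.0, 'qpos': array([ 1.2572078 ,  0.62934639,  0.0384473 ,  1.51841027, -0.02700005,
        0.99633087, -0.01998943]), 'qd': array([ 4.50424934e-06, -1.37227675e-03, -9.70473388e-04,  1.13264974e-03,
        1.27752128e-03, -6.63621400e-04, -1.56158920e-03]), 'tau': array([ 8.19315756e-05, -5.63404012e+01,  1.22606523e+00, -1.93451715e+01,
        1.08570023e-02,  1.04087984e-02, -2.77274481e-06]), 'eef_pos': array([ 159.27041525, -629.46116343,  209.47557335]), 'tool_rot': array([-3.13961619e+00,  3.03669444e-05,  2.47793815e-01]), 'force': array([-0.3602751 , -0.69068668, -0.34483468]), 'torque': array([-0.00404432, -0.00574747,  0.02162468]), 'width': 85.24214477030159} 18.700000000000003
scene [[550.6894874576769, 0.0, 319.7035476357077], [0.0, 550.6894874576769, 237.96792626687346], [0.0, 0.0, 1.0]] [[0.8467, -0.2549, 0.467, 35.5697], [-0.5318, -0.3815, 0.7561, -716.7442], [-0.0145, -0.8885, -0.4586, 519.214], [0.0, 0.0, 0.0, 1.0]]
top [[543.6412092422929, 0.0, 320.6208305243815], [0.0, 543.6412092422929, 242.6427940064357], [0.0, 0.0, 1.0]] [[0.0222, -0.9838, 0.1781, 334.4854], [-0.9992, -0.0278, -0.0288, 59.213], [0.0333, -0.1773, -0.9836, 1021.7254], [0.0, 0.0, 0.0, 1.0]]
wrist [[371.64829954431775, 0.0, 313.734930474291], [0.0, 371.64829954431775, 244.59651997390674], [0.0, 0.0, 1.0]] [[0.2451, -0.9328, -0.2643, 226.4744], [-0.9695, -0.2366, -0.0641, -613.9272], [-0.0028, 0.2719, -0.9623, 373.8926], [0.0, 0.0, 0.0, 1.0]]
```

View pics/top0.png

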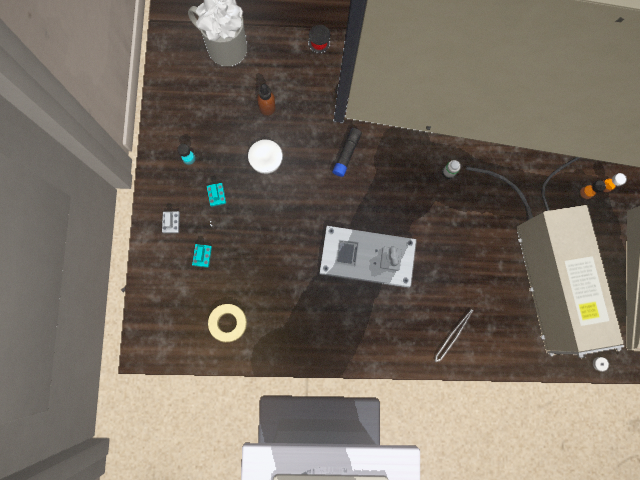

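View pics/scene0.png

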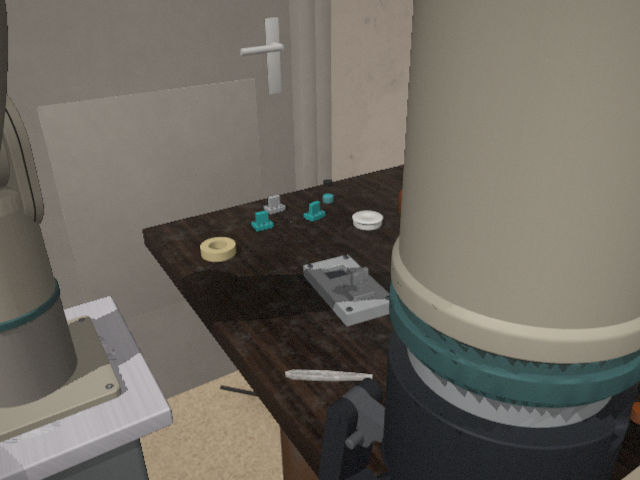

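```bash
python3 - <<'E'
import cv2,numpy as np
i=cv2.imread("pics/top0.png")
a=cv2.resize(i[170:290,140:260],(400,400),interpolation=cv2.INTER_CUBIC)
b=cv2.resize(i[205:305,310:430],(480,400),interpolation=cv2.INTER_CUBIC)
s=cv2.imread("pics/scene0.png")
c=cv2.resize(s[180:240,240:340],(333,200),interpolation=cv2.INTER_CUBIC)
d=cv2.resize(s[245:330,295:400],(400,324),interpolation=cv2.INTER_CUBIC)
cv2.imwrite("pics/crop0.png",np.hstack([a,b])[:, :800]); cv2.imwrite("pics/crop1.png",np.hstack([np.pad(c,((0,124),(0,0),(0,0))),d]))
E
```

```text
(no output)
```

View pics/crop0.png

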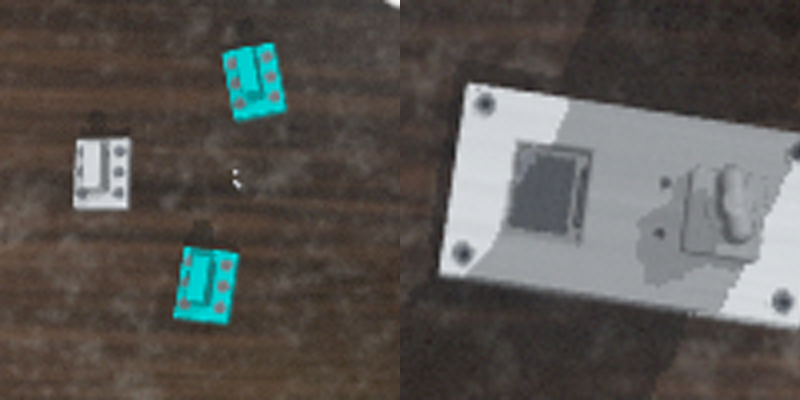

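View pics/crop1.png

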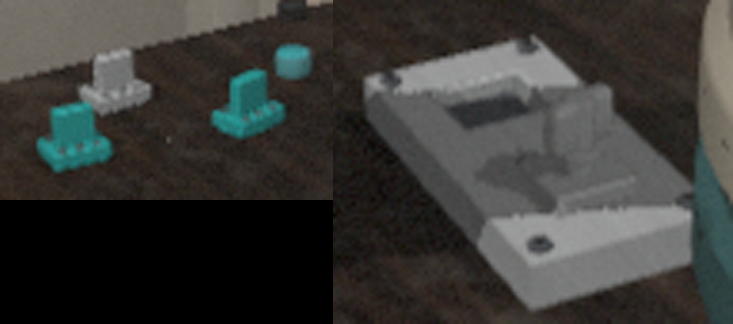

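Three carrier shapes appear in the top view. The metal-grey one at (171,222) is the target; those at (216,195) and (202,256) are turquoise, so not meant. The crop confirms the grey block with its fin. The stage is at about (368,256), with the pocket at (347,252) and the wing at (393,257). Now I'll measure.

```bash
cat > h.py <<'E'
import cv2,numpy as np
def cast(d,px,z):
    K,T=np.array(d["K"]),np.array(d["T"]); px=np.atleast_2d(np.array(px,float))
    r=np.c_[(px[:,0]-K[0,2])/K[0,0],(px[:,1]-K[1,2])/K[1,1],np.ones(len(px))]@T[:3,:3].T
    t=(z-T[2,3])/r[:,2]; return T[:3,3]+r*t[:,None]
def castw(d,px,z):
    K,T=np.array(d["K"]),np.array(d["T"]); px=np.atleast_2d(np.array(px,float))
    v=(px-[K[0,2],K[1,2]])/K[0,0]; th=np.linalg.norm(v,axis=1)
    r=np.c_[v*(np.sin(th)/np.maximum(th,1e-9))[:,None],np.cos(th)]@T[:3,:3].T
    t=(z-T[2,3])/r[:,2]; return T[:3,3]+r*t[:,None]
E
python3 - <<'E'
from h import *
from cell import ctrl
d=ctrl.get_image("top"); i=d["img"]
# stage plate: corners from crop0 at scale 4
hsv=cv2.cvtColor(i,cv2.COLOR_BGR2HSV)
m=((hsv[...,1]<60)&(hsv[...,2]>70)).astype(np.uint8)
def big(x0,y0,x1,y1):
    mm=np.zeros_like(m); mm[y0:y1,x0:x1]=m[y0:y1,x0:x1]
    c,_=cv2.findContours(mm,cv2.RETR_EXTERNAL,cv2.CHAIN_APPROX_NONE); return max(c,key=cv2.contourArea)
c=big(300,210,430,300); p=cast(d,c[:,0,:],22)[:,:2].astype(np.float32)
r=cv2.minAreaRect(p); print("stage",r, cv2.boxPoints(r).round(1).tolist())
c=big(150,200,190,245); 
for z in(0,12): 
    r=cv2.minAreaRect(cast(d,c[:,0,:],z)[:,:2].astype(np.float32)); print("carrier",z,r)
# corner heads
heads=np.array([[485,103],[463,252],[783,300]],float); heads=(heads-[400,0])/4+[310,205]
print(cast(d,heads,24).round(1).tolist())
pk=(np.array([[517,143],[592,149],[580,243],[508,232]],float)-[400,0])/4+[310,205]
print("pocket",cast(d,pk,22).round(1).tolist())
w=(np.array([[733,168],[740,236]],float)-[400,0])/4+[310,205]
print("wing",cast(d,w,68).round(1).tolist())
f=np.array([[80,140],[103,140],[103,192],[80,192]])*.3+[140,170]
print("fin",cast(d,f,36).round(1).tolist())
E
```

```text
stage ((475.59454345703125, -72.3047103881836), (203.00782775878906, 124.4500503540039), 82.90880584716797) [[401.29998779296875, -165.39999389648438], [524.7999877929688, -180.6999969482422], [549.9000244140625, 20.700000762939453], [426.3999938964844, 36.099998474121094]]
carrier 0 ((553.1185302734375, 315.9389343261719), (43.892478942871094, 70.82951354980469), 74.19676971435547)
carrier 12 ((550.5507202148438, 312.92376708984375), (43.376956939697266, 69.99761199951172), 74.19678497314453)
[[538.3, 10.6, 24.0], [467.7, 19.5, 24.0], [449.2, -129.3, 24.0]]
pocket [[520.0, -4.9, 22.0], [518.2, -40.1, 22.0], [473.6, -34.9, 22.0], [477.9, -1.3, 22.0]]
wing [[502.9, -98.8, 68.0], [472.3, -101.9, 68.0]]
fin [[562.2, 320.5, 36.0], [562.5, 307.9, 36.0], [533.2, 305.9, 36.0], [532.8, 318.4, 36.0]]
```

View pics/wrist0.png

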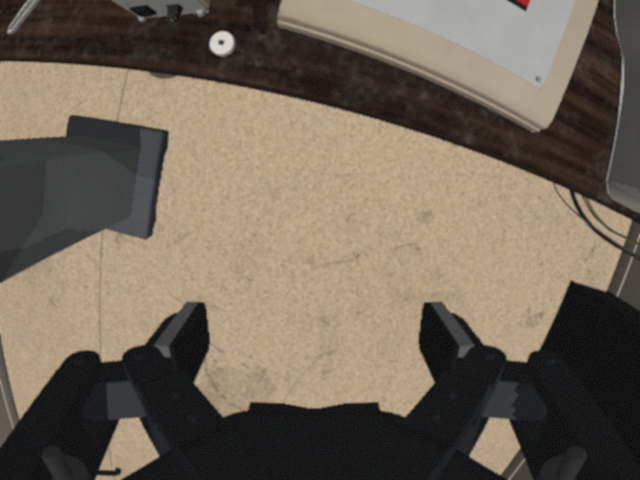

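```bash
python3 - <<'E'
from h import *
from cell import ctrl
d=ctrl.get_image("top")
for z in (0,100,150,200): print(z,cast(d,[[518,225],[548,353],[588,205],[623,347],[335,122],[450,128],[640,165]],z)[:,:2].round().tolist())
i=d["img"]
# refine stage: bright threshold
hsv=cv2.cvtColor(i,cv2.COLOR_BGR2HSV)
m=((hsv[...,1]<40)&(hsv[...,2]>95)).astype(np.uint8)
for (x0,y0,x1,y1,z) in ((300,210,430,300,22),(150,205,190,240,12)):
    mm=np.zeros_like(m); mm[y0:y1,x0:x1]=m[y0:y1,x0:x1]
    c,_=cv2.findContours(mm,cv2.RETR_EXTERNAL,cv2.CHAIN_APPROX_NONE); c=max(c,key=cv2.contourArea)
    print(cv2.minAreaRect(c)); print(cv2.minAreaRect(cast(d,c[:,0,:],z)[:,:2].astype(np.float32)))
E
```

```text
0 [[565.0, -354.0], [322.0, -400.0], [610.0, -495.0], [336.0, -544.0], [764.0, 6.0], [760.0, -225.0], [695.0, -607.0]]
100 [[543.0, -314.0], [323.0, -355.0], [583.0, -441.0], [336.0, -485.0], [722.0, 11.0], [718.0, -197.0], [660.0, -542.0]]
150 [[531.0, -293.0], [324.0, -333.0], [569.0, -414.0], [336.0, -455.0], [701.0, 14.0], [698.0, -183.0], [642.0, -509.0]]
200 [[520.0, -273.0], [324.0, -310.0], [556.0, -387.0], [336.0, -426.0], [680.0, 16.0], [677.0, -169.0], [625.0, -476.0]]
((368.24285888671875, 256.597412109375), (92.75949096679688, 50.18479919433594), 8.61564826965332)
((492.2986755371094, -59.17994689941406), (172.3365936279297, 95.06269073486328), 82.61544036865234)
((170.5, 222.0), (22.0, 17.0), 90.0)
((548.83349609375, 313.82733154296875), (42.404296875, 31.804046630859375), 1.7341549396514893)
```

Emit:
servo_tool(commands=[0, 0, -1.6, 0, 0, 0, 0, -3.2, 0, 0.3, 2.0, -2.6, -3.2, 0, 0.5, 3, -3.9, -3.2, 0, 0.55, 4, -5.2, -3.2, 0, 0.55, 5, -6.5, -3.2, 0, 0.55, 6, -7.8, -3.2, 0, 0.55, 7.2, -9.1, -3.2, 0, 0.55, 8.2, -10.4, -3.2, 0, 0.55, 9.2, -11.7, -3.2, 0, 0.55])

```text
clock: 1.08
eef_pos: [295.4, -323.7, 290.6]
tool_rot: [3.141, -0.0, 0.248]
force: [1.1, 0.5, 0.1]
width: 38.6
```

Emit:
servo_tool(commands=[1, -1.25, 0, 0, 0.55, 2, -2.5, 0, 0, 0.55, 3, -3.75, 0, 0, 0.55, 4, -5, 0, 0, 0.55, 5, -6.25, 0, 0, 0.55, 6, -7.5, 0, 0.3, 0.55, 7, -8.75, 0, 0.6, 0.55, 8, -10, 0, 1, 0.55, 9, -11.4, 0, 1.4, 0.55, 10, -12.8, 0, 1.9, 0.55])

```text
clock: 1.92
eef_pos: [458.2, 45.2, 290.6]
tool_rot: [3.141, -0.001, 0.046]
force: [0.8, -0.5, -0.4]
width: 38.4
```

Emit:
servo_tool(commands=[0.6, -1.6, 0, 0, 0.55, 1.2, -3.2, 0, 0, 0.55, 1.8, -4.8, 0.7, 0, 0.55, 2.4, -6.4, 1.4, 0, 0.55, 3, -7.8, 2.1, 0, 0.55, 3.2, -8.6, 2.8, 0, 0.55, 3.2, -8.6, 2.8, 0, 0.55, 3.2, -8.6, 2.8, 0, 0.55, 3.2, -8.6, 2.8, 0, 0.55])

```text
clock: 2.67
eef_pos: [527.1, 261.1, 220.3]
tool_rot: [3.14, 0.001, 0.048]
force: [-0.6, -0.1, -0.4]
width: 38.5
```

```bash
python3 - <<'E'
from h import *
from cell import ctrl
s=ctrl.read_state(); print(s["eef_pos"],s["tool_rot"],s["qpos"],s["clock"])
d=ctrl.get_image("wrist"); cv2.imwrite("pics/w1.png",d["img"]); np.savez("w1.npz",K=d["K"],T=d["T"])
E
```

```text
[527.1450325  261.09137865 220.3038517 ] [3.14030119e+00 5.08837724e-04 4.84573282e-02] [-0.31938361  0.54065057 -0.29402388  1.67743038  0.18522704  0.95193996
 -2.20416426] 2.6667
```

View pics/w1.png

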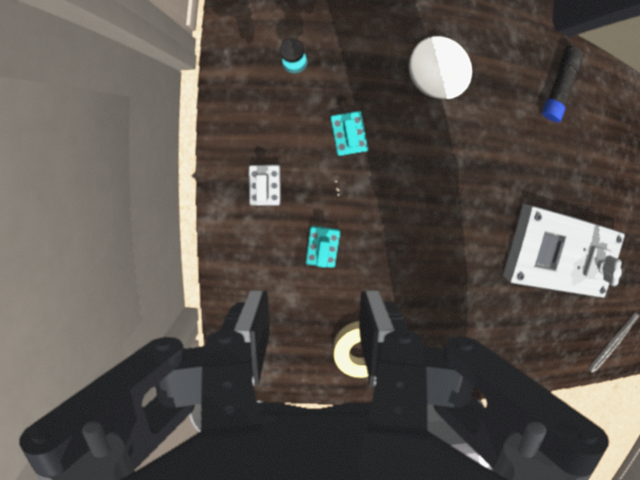

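```bash
python3 - <<'E'
from h import *
i=cv2.imread("pics/w1.png"); d=np.load("w1.npz")
cv2.imwrite("pics/w1c.png",np.hstack([cv2.resize(i[150:220,230:300],(400,400),interpolation=cv2.INTER_CUBIC)]))
hsv=cv2.cvtColor(i,cv2.COLOR_BGR2HSV)
m=((hsv[...,1]<45)&(hsv[...,2]>120)).astype(np.uint8); mm=np.zeros_like(m); mm[150:220,235:295]=m[150:220,235:295]
c,_=cv2.findContours(mm,cv2.RETR_EXTERNAL,cv2.CHAIN_APPROX_NONE); c=max(c,key=cv2.contourArea)
print(cv2.minAreaRect(c),cv2.minAreaRect(castw(d,c[:,0],12)[:,:2].astype(np.float32)))
E
```

```text
((264.5, 185.0), (40.0, 31.0), 90.0) ((550.851806640625, 311.369140625), (41.065521240234375, 31.970304489135742), 1.6862592697143555)
```

View pics/w1c.png

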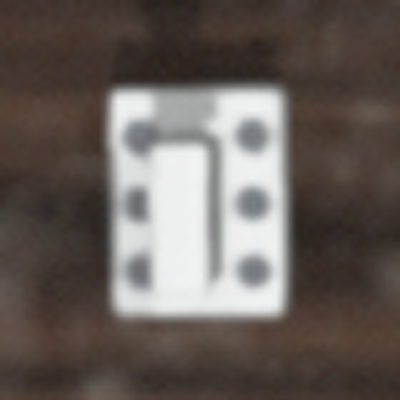

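Emit:
servo_tool(commands=[0.5, -1, 1.2, 0.17, 0.55, 1.02, -2, 2.8, 0.17, 0.55, 1.02, -2, 4.4, 0.17, 0.55, 1.02, -2, 4.4, 0.17, 0.55, 1.02, -2, 4.4, 0.17, 0.55])

```text
clock: 3.13
eef_pos: [549.2, 310.5, 109.0]
tool_rot: [3.138, 0.004, 0.029]
force: [0.1, 0.5, 1.0]
width: 38.3
```

```bash
python3 - <<'E'
from h import *
from cell import ctrl
s=ctrl.read_state(); print(s["eef_pos"],s["tool_rot"],s["qpos"][-1],s["clock"],s["force"])
d=ctrl.get_image("wrist"); cv2.imwrite("pics/w2.png",d["img"]); np.savez("w2.npz",K=d["K"],T=d["T"])
E
```

```text
[549.20801083 310.5061306  108.96325053] [3.1380821  0.00380205 0.02942422] -2.3082619965603732 3.1333 [0.14295235 0.52068865 0.99034671]
```

View pics/w2.png

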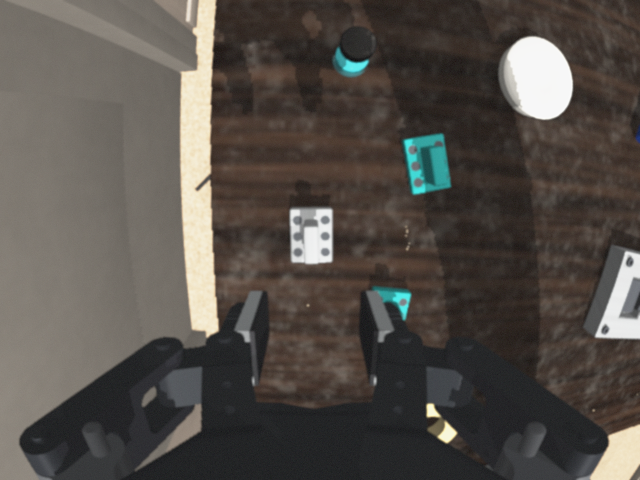

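```bash
cat > meas.py <<'E'
from h import *
def car(n,box):
    i=cv2.imread(f"pics/{n}.png"); d=np.load(f"{n}.npz"); x0,y0,x1,y1=box
    hsv=cv2.cvtColor(i,cv2.COLOR_BGR2HSV)
    m=((hsv[...,1]<45)&(hsv[...,2]>110)).astype(np.uint8); mm=np.zeros_like(m); mm[y0:y1,x0:x1]=m[y0:y1,x0:x1]
    c,_=cv2.findContours(mm,cv2.RETR_EXTERNAL,cv2.CHAIN_APPROX_NONE); c=max(c,key=cv2.contourArea)
    print(cv2.minAreaRect(c),cv2.minAreaRect(castw(d,c[:,0],12)[:,:2].astype(np.float32)))
    cv2.imwrite(f"pics/{n}c.png",cv2.resize(i[y0:y1,x0:x1],None,fx=6,fy=6,interpolation=cv2.INTER_CUBIC))
    return d
E
python3 -c "
from meas import *
d=car('w2',(275,195,345,275))"
```

```text
((310.5, 236.0), (56.0, 43.0), 90.0) ((550.209228515625, 311.6023864746094), (42.316097259521484, 31.00568199157715), 2.1641507148742676)
```

View pics/w2c.png

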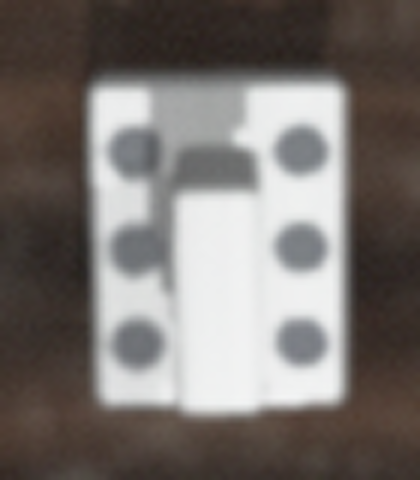

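Emit:
servo_tool(commands=[0.06, -0.04, 1.4, -0.07, 0.55, 0.06, -0.04, 2.8, -0.07, 0.55, 0.06, -0.04, 3.5, -0.07, 0.55, 0.06, -0.04, 3.75, -0.07, 0.55, 0.06, -0.04, 3.75, -0.07, 0.55, 0.06, -0.04, 3.75, -0.07, 0.55])

```text
clock: 3.68
eef_pos: [553.7, 314.7, 19.5]
tool_rot: [-3.14, -0.004, 0.037]
force: [0.9, 1.0, 0.1]
width: 38.8
```

```bash
python3 - <<'E'
from h import *
from cell import ctrl
s=ctrl.read_state(); print(s["eef_pos"],s["tool_rot"],s["clock"],s["force"])
d=ctrl.get_image("wrist"); cv2.imwrite("pics/w3.png",d["img"]); np.savez("w3.npz",K=d["K"],T=d["T"])
cv2.imwrite("pics/w3c.png",cv2.resize(d["img"][220:420,200:430],None,fx=3,fy=3))
E
```

```text
[553.74146311 314.67026286  19.46884388] [-3.13977585 -0.00388179  0.03718836] 3.6833 [0.87094428 0.95868813 0.05906559]
```

View pics/w3c.png

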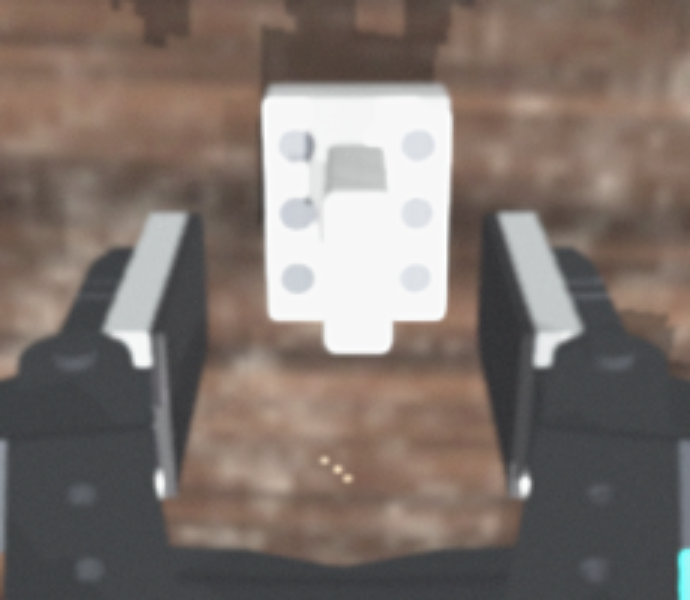

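Emit:
servo_tool(commands=[0, 0, 0, 0, 0.55, 0, 0, 0, 0, 0.55])

```text
clock: 3.9
eef_pos: [552.9, 314.9, 18.6]
tool_rot: [-3.14, -0.003, 0.038]
force: [-0.4, 0.2, -0.4]
width: 38.7
```

```bash
python3 - <<'E'
from h import *
from cell import ctrl
for k in range(3):
    s=ctrl.read_state(); print(s["eef_pos"],s["tool_rot"],s["clock"],s["force"],s["qd"].round(3))
    d=ctrl.get_image("wrist")
cv2.imwrite("pics/w4.png",d["img"]); np.savez("w4.npz",K=d["K"],T=d["T"])
K,T=d["K"],d["T"]
def proj(p):
    q=T[:3,:3].T@(np.array(p)-T[:3,3]); th=np.arctan2(np.hypot(q[0],q[1]),q[2]); r=K[0,0]*th/np.hypot(q[0],q[1]); return (K[0,2]+q[0]*r,K[1,2]+q[1]*r)
p=s["eef_pos"]
for dy in(-19,0,19): print(proj(p+[0,dy,0]),proj(p+[11,dy,0]))
E
python3 -c "
from meas import *
d=car('w4',(275,235,365,340))"
```

```text
[552.9144368  314.89828894  18.62352943] [-3.14009614e+00 -2.81819026e-03  3.80996923e-02] 3.9 [-0.36653109  0.23065526 -0.44441139] [-0.004  0.011  0.002  0.006 -0.    -0.005  0.   ]
[552.59037785 314.77123859  18.20312423] [-3.14044039e+00 -2.15020684e-03  3.82233886e-02] 3.95 [-0.68140679 -0.2685923  -1.11429416] [-0.003  0.01   0.003  0.006  0.002 -0.002 -0.   ]
[552.3402253  314.59547244  17.78591133] [-3.14084776e+00 -1.56632952e-03  3.82608035e-02] 4.0 [ 0.82887088  0.680252   -0.69053214] [-0.002  0.008  0.001  0.005  0.001 -0.001 -0.001]
(np.float64(351.5367654736106), np.float64(291.4912077589883)) (np.float64(353.206313200106), np.float64(269.99379446909614))
(np.float64(312.0362815364916), np.float64(290.23252531765644)) (np.float64(312.895101436247), np.float64(268.60894921644757))
(np.float64(272.4784358851519), np.float64(288.62744630052384)) (np.float64(272.51632138465664), np.float64(267.0324853803461))
((318.0, 291.0), (92.0, 64.0), 90.0) ((548.3228149414062, 311.3107604980469), (50.053504943847656, 31.767152786254883), 2.0938501358032227)
```

View pics/w4.png

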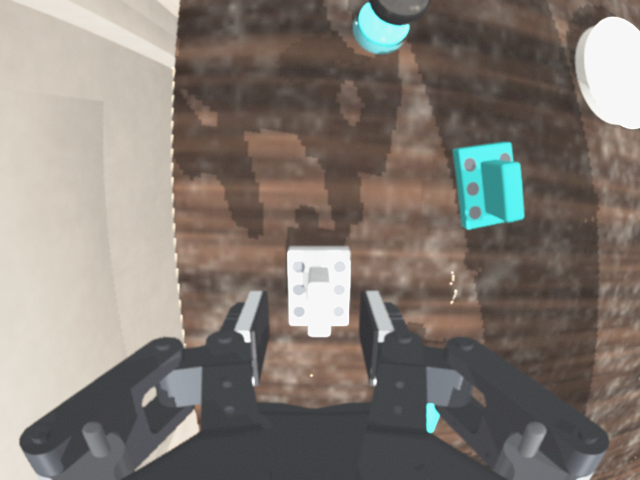

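Emit:
servo_tool(commands=[0, 0, 0, 0, 0.55, 0, 0, 0, 0, 0.55, 0, 0, 0, 0, 0.55, 0, 0, 0, 0, 0.55, 0, 0, 0, 0, 0.55, 0, 0, 0, 0, 0.55])

```text
clock: 4.55
eef_pos: [551.6, 314.3, 16.6]
tool_rot: [3.142, 0.0, 0.038]
force: [-0.6, 0.4, -0.0]
width: 37.9
```

Emit:
servo_tool(commands=[0, 0.1, 0.04, 0, 0.55, 0, 0.1, 0.04, 0, 0.55, 0, 0.1, 0.04, 0, 0.55, 0, 0.1, 0.04, 0, 0.9, 0, 0.1, 0.04, 0, 1, 0, 0.1, 0.04, 0, 1, 0, 0.1, 0.04, 0, 1, 0, 0.1, 0.04, 0, 1, 0, 0.1, 0.04, 0, 1])

```text
clock: 5.3
eef_pos: [551.8, 311.8, 15.7]
tool_rot: [-3.142, -0.0, 0.038]
force: [0.5, -0.6, 0.6]
width: 0.3
```

```bash
python3 - <<'E'
from h import *
from cell import ctrl
s=ctrl.read_state(); print(s["eef_pos"],s["tool_rot"],s["clock"],s["force"],s["width"])
d=ctrl.get_image("wrist"); cv2.imwrite("pics/w5.png",d["img"]); np.savez("w5.npz",K=d["K"],T=d["T"])
cv2.imwrite("pics/w5c.png",cv2.resize(d["img"][220:420,200:430],None,fx=3,fy=3))
E
```

```text
[551.79050752 311.8326482   15.6753306 ] [-3.14156997e+00 -2.26052055e-05  3.83503158e-02] 5.3 [ 0.4997664  -0.61333055  0.56865811] 0.2500089399728443
```

View pics/w5c.png

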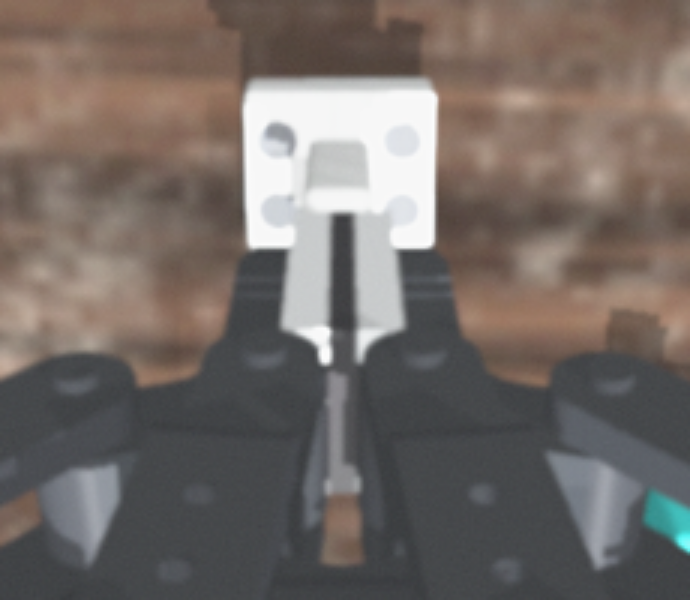

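```bash
python3 - <<'E'
from h import *
from cell import ctrl
s=ctrl.get_image("scene")["img"];t=ctrl.get_image("top")["img"]
cv2.imwrite("pics/s6.png",np.hstack([cv2.resize(s[120:260,200:340],(400,400)),cv2.resize(t[140:280,100:240],(400,400))]))
E
```

```text
(no output)
```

View pics/s6.png

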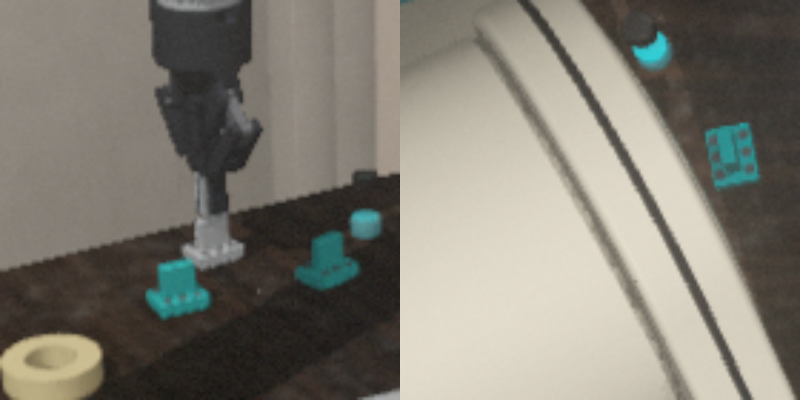

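```bash
python3 - <<'E'
from h import *
from cell import ctrl
d=np.load("w5.npz");T=d["T"]
for r in (212,): 
  px=[200+343/3,220+r/3]
  a=castw(d,[px],0)[0]; b=castw(d,[px],60)[0]
  for off in (9,11,13):
    X=551.8+off; t=(X-a[0])/(b[0]-a[0]); print(off,a+t*(b-a))
print("finfront",castw(d,[[200+338/3,220+187/3]],36), "block front",castw(d,[[200+340/3,220+90/3]],12),castw(d,[[200+340/3,220+78/3]],12))
S=ctrl.get_image("scene"); cv2.imwrite("pics/s7.png",cv2.resize(S["img"][170:220,250:300],(600,600),interpolation=cv2.INTER_CUBIC))
K,TT=S["K"],S["T"]
for z in (16,26,36,46):
    q=TT[:3,:3].T@(np.array([551.8,311.8,z])-TT[:3,3]); u=K@q; u=u[:2]/u[2]; print(z,u,(u-[250,170])*12)
E
```

```text
9 [560.8        311.05650138  37.41876802]
11 [562.8        311.13556559  42.15957835]
13 [564.8        311.21462979  46.90038868]
finfront [[563.94124741 311.87188127  36.        ]] block front [[570.82607131 311.90894548  12.        ]] [[572.78775446 311.98339084  12.        ]]
16 [274.4995706  204.09063961] [293.99484721 409.08767536]
26 [274.26881304 200.03535365] [291.22575642 360.42424385]
36 [274.03634906 195.95007956] [288.43618869 311.40095478]
46 [273.80215967 191.83448348] [285.62591604 262.0138017 ]
```

View pics/s7.png

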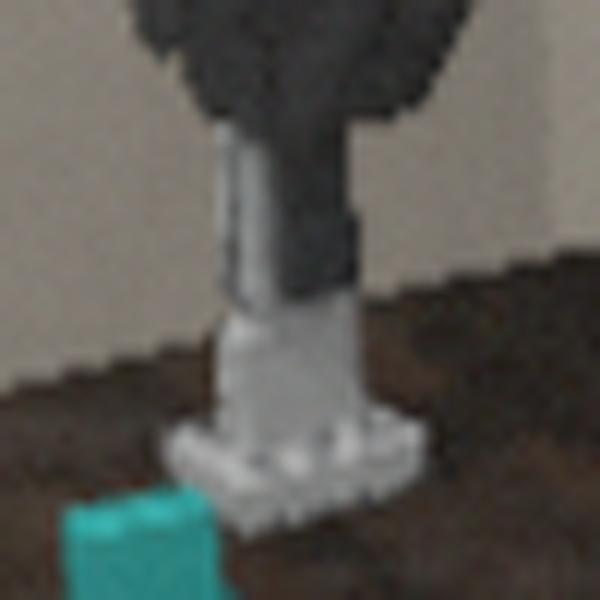

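The fingers shut on nothing. Both views show the real fingertips just above the fin top, at z of about 37, while the state reads a TCP z of 15.7. So the real tips sit roughly 21 mm behind the reported TCP. I'll reopen and descend in steps, watching the force.

Emit:
servo_tool(commands=[0, 0, -0.2, 0, 0.55, 0, 0, -0.2, 0, 0.55, 0, 0, -0.2, 0, 0.55, 0, 0, -0.2, 0, 0.55, 0, 0, 0.2, 0, 0.55, 0, 0, 0.5, 0, 0.55, 0, 0, 0.5, 0, 0.55, 0, 0, 0.5, 0, 0.55])

```text
clock: 6.17
eef_pos: [551.0, 311.3, 2.0]
tool_rot: [3.14, 0.002, 0.038]
force: [-0.3, 0.4, 0.4]
width: 38.2
```

```bash
cat > look.py <<'E'
import sys
from h import *
from cell import ctrl
n=sys.argv[1]
s=ctrl.read_state(); print(s["eef_pos"].round(1),s["tool_rot"].round(4),s["clock"],s["force"].round(1),s["width"].round(1))
d=ctrl.get_image("wrist"); cv2.imwrite(f"pics/{n}.png",d["img"]); np.savez(f"{n}.npz",K=d["K"],T=d["T"])
a=cv2.resize(d["img"][220:420,210:430],(440,400))
S=ctrl.get_image("scene"); b=cv2.resize(S["img"][170:220,250:300],(360,400),interpolation=cv2.INTER_CUBIC)
cv2.imwrite(f"pics/{n}c.png",np.hstack([a,b]))
E
python3 look.py w8
```

```text
Traceback (most recent call last):
  File "look.py", line 5, in <module>
    s=ctrl.read_state(); print(s["eef_pos"].round(1),s["tool_rot"].round(4),s["clock"],s["force"].round(1),s["width"].round(1))
                                                                                                           ^^^^^^^^^^^^^^^^
AttributeError: 'float' object has no attribute 'round'
```

```bash
sed -i 's/s\["width"\].round(1)/s["width"]/' look.py
python3 look.py w8
```

```text
[551.  311.3   2. ] [3.1404e+00 2.0000e-03 3.8300e-02] 6.1667 [-0.3  0.4  0.4] 38.175893983631354
```

View pics/w8c.png

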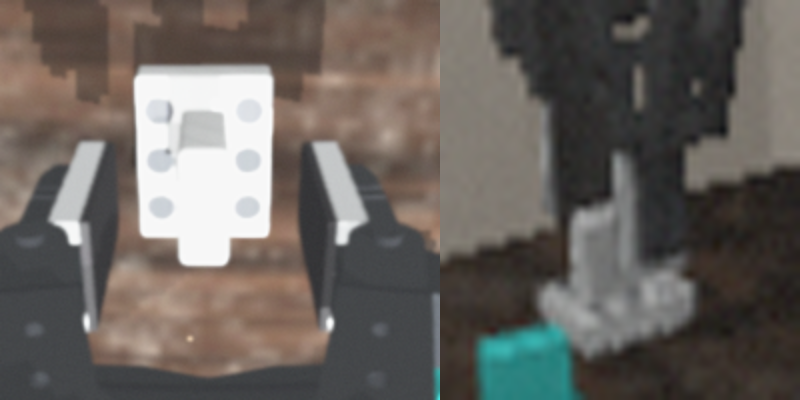

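Emit:
servo_tool(commands=[0, 0, 0.2, 0, 0.55, 0, 0, 0.32, 0, 0.55, 0, 0, 0.32, 0, 0.55, 0, 0, 0.32, 0, 0.55, 0, 0, 0.32, 0, 0.8, 0, 0, 0.32, 0, 1, 0, 0, 0.32, 0, 1, 0, 0, 0.32, 0, 1, 0, 0, 0.32, 0, 1, 0, 0, 0.32, 0, 1])

```text
clock: 7.1
eef_pos: [552.0, 312.0, -4.6]
tool_rot: [-3.141, -0.0, 0.038]
force: [-0.7, 0.4, 1.2]
width: 8.8
```

```bash
python3 look.py w9
```

```text
[552.  312.   -4.6] [-3.1412e+00 -5.0000e-04  3.8400e-02] 7.1 [-0.7  0.4  1.2] 8.77148143483271
```

View pics/w9c.png

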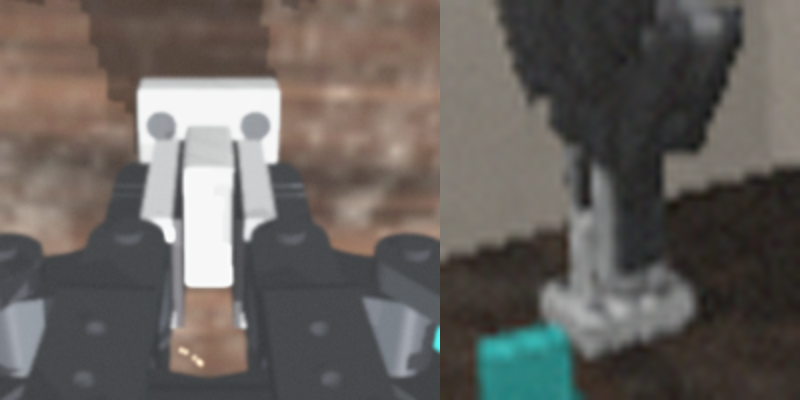

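Emit:
servo_tool(commands=[0, 0, -1.4, 0, 1, 0, 0, -2.8, 0, 1, -0.2, 1, -4, 0, 1, -0.5, 2.5, -4.4, 0.2, 1, -0.8, 4, -4.4, 0.5, 1, -1.1, 5.5, -4.4, 0.8, 1, -1.4, 7, -4.4, 1.1, 1, -1.7, 8.5, -4.4, 1.3, 1, -2, 10, -4.4, 1.57, 1, -2.3, 11.5, -4.4, 1.57, 1])

```text
clock: 8.03
eef_pos: [504.5, 20.5, 105.1]
tool_rot: [3.141, 0.0, -0.127]
force: [0.4, -0.3, -0.5]
width: 8.6
```

Emit:
servo_tool(commands=[-0.2, 1, 0, 0, 1, -0.3, 1.6, 0, 0, 1, -0.3, 1.6, 0, 0, 1, -0.3, 1.6, 0, 0, 1, -0.3, 1.6, 0, 0, 1, -0.3, 1.6, 0, 0, 1, -0.3, 1.6, 0, 0, 1])

```text
clock: 8.62
eef_pos: [493.3, -14.8, 105.2]
tool_rot: [-3.141, -0.0, -0.124]
force: [-0.2, 0.7, -1.2]
width: 8.9
```

```bash
python3 look.py w10; python3 -c "
from cell import ctrl; import cv2; d=ctrl.get_image('top'); cv2.imwrite('pics/t10.png',d['img'])"
```

```text
[493.3 -14.8 105.2] [-3.1408e+00 -3.0000e-04 -1.2350e-01] 8.6167 [-0.2  0.7 -1.2] 8.874887621992835
```

View pics/w10.png

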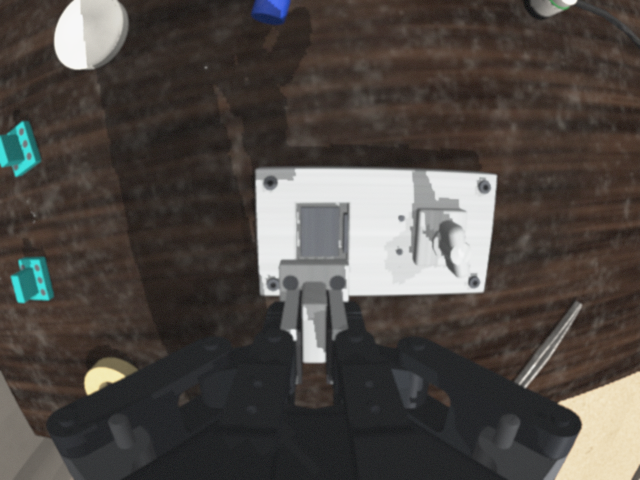

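```bash
cat > stage.py <<'E'
from h import *
import sys
n=sys.argv[1]
i=cv2.imread(f"pics/{n}.png"); d=np.load(f"{n}.npz")
cv2.imwrite(f"pics/{n}p.png",cv2.resize(i[150:310,245:505],(780,480),interpolation=cv2.INTER_CUBIC))
hs=[]
g=cv2.cvtColor(i,cv2.COLOR_BGR2GRAY)
for (u,v) in eval(sys.argv[2]):
    w=g[v-9:v+10,u-9:u+10].astype(float); m=(w<np.median(w)-50)
    ys,xs=np.nonzero(m); hs.append([u-9+xs.mean(),v-9+ys.mean()])
W=castw(d,hs,25)[:,:2]; print(np.round(hs,1).tolist()); print(W.round(1).tolist(), "mid",((W[0]+W[2])/2).round(1),((W[1]+W[3])/2).round(1))
yx=W[0]-W[3]; yy=W[0]-W[1]; yy2=W[3]-W[2]
print("yaw from x",np.arctan2(*yx[::-1]),np.arctan2(*(W[1]-W[2])[::-1]),"from y",np.arctan2(*yy[::-1])-np.pi/2,np.arctan2(*yy2[::-1])-np.pi/2, np.linalg.norm(yx),np.linalg.norm(yy))
E
python3 stage.py w10 "[(270,183),(484,187),(475,282),(272,285)]"
```

```text
[[270.0, 181.1], [483.5, 186.1], [473.8, 281.6], [272.8, 284.2]]
[[540.3, 7.9], [521.3, -140.0], [449.8, -131.7], [467.9, 17.0]] mid [495.  -61.9] [494.6 -61.5]
yaw from x -0.1260066415894897 -0.11510897682087223 from y -0.12756138593429522 -0.1216695468931217 72.88769297319432 149.03685312262618
```

View pics/w10p.png

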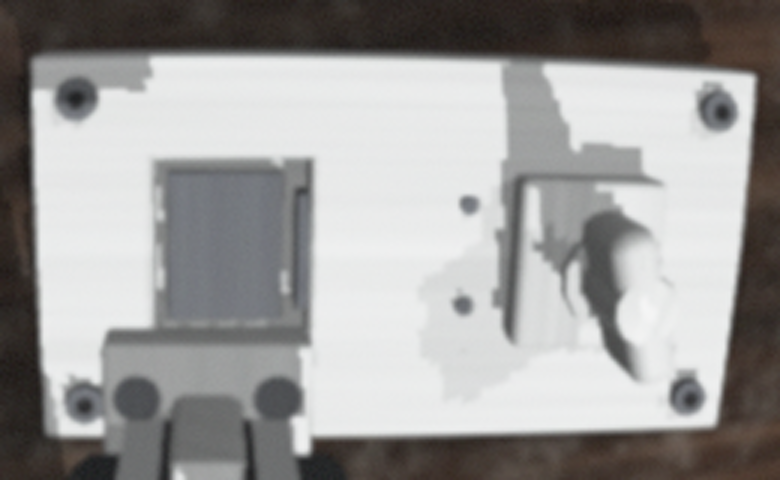

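```bash
python3 - <<'E'
from h import *
d=np.load("w10.npz")
c=lambda x,y:[245+x/3,150+y/3]
s=[494.8,-61.7]; a=-0.124; R=np.array([[np.cos(a),-np.sin(a)],[np.sin(a),np.cos(a)]])
def loc(p): return ((p[:,:2]-s)@R).round(1).tolist()
print("pocket mouth TL,TR,L300,R300",loc(castw(d,[c(152,160),c(313,160),c(153,300),c(310,300),c(297,200)],22)))
e=castw(d,[c(105,333),c(309,333)],121.8); print("block front",e.round(1).tolist(),np.linalg.norm(e[0]-e[1]))
e=castw(d,[c(137,400),c(278,400)],121.8); print("front holes",e.round(1).tolist())
e=castw(d,[c(173,402),c(243,402)],121.8); print("fin base front?",e.round(1).tolist())
print("pocket centre",np.array(s)+R@[0,42], "wing c",np.array(s)+R@[0,-42])
E
```

```text
pocket mouth TL,TR,L300,R300 [[20.9, 57.9], [21.0, 21.7], [-11.9, 58.0], [-11.8, 21.6], [11.8, 25.1]]
block front [[515.2, -4.1, 121.8], [511.7, -32.4, 121.8]] 28.539006386615736
front holes [[504.6, -7.1, 121.8], [502.2, -27.1, 121.8]]
fin base front? [[503.7, -12.2, 121.8], [502.5, -22.1, 121.8]]
pocket centre [499.99466389 -20.02248247] wing c [ 489.60533611 -103.37751753]
```

Emit:
servo_tool(commands=[0.25, 0.15, 0.8, 0, 1, 0.25, 0.15, 1.8, 0, 1, 0.25, 0.15, 2.6, 0, 1, 0.25, 0.15, 3.1, 0, 1, 0.25, 0.15, 3.2, 0, 1, 0.25, 0.15, 3.2, 0, 1, 0.25, 0.15, 3.2, 0, 1, 0.25, 0.15, 3.2, 0, 1, 0.25, 0.15, 3.2, 0, 1])

```text
clock: 9.52
eef_pos: [499.4, -20.9, 26.1]
tool_rot: [-3.141, -0.002, -0.126]
force: [0.1, 0.3, -0.1]
width: 8.5
```

```bash
cat > look2.py <<'E'
import sys
from h import *
from cell import ctrl
n=sys.argv[1]
s=ctrl.read_state(); print(s["eef_pos"].round(1),s["tool_rot"].round(4),s["clock"],s["force"].round(1),s["width"])
d=ctrl.get_image("wrist"); cv2.imwrite(f"pics/{n}.png",d["img"]); np.savez(f"{n}.npz",K=d["K"],T=d["T"])
cv2.imwrite(f"pics/{n}c.png",cv2.resize(d["img"][200:350,220:420],(800,600),interpolation=cv2.INTER_CUBIC))
E
python3 look2.py w11
```

```text
[499.4 -20.9  26.1] [-3.1413e+00 -1.9000e-03 -1.2610e-01] 9.5167 [ 0.1  0.3 -0.1] 8.51779234198121
```

View pics/w11c.png

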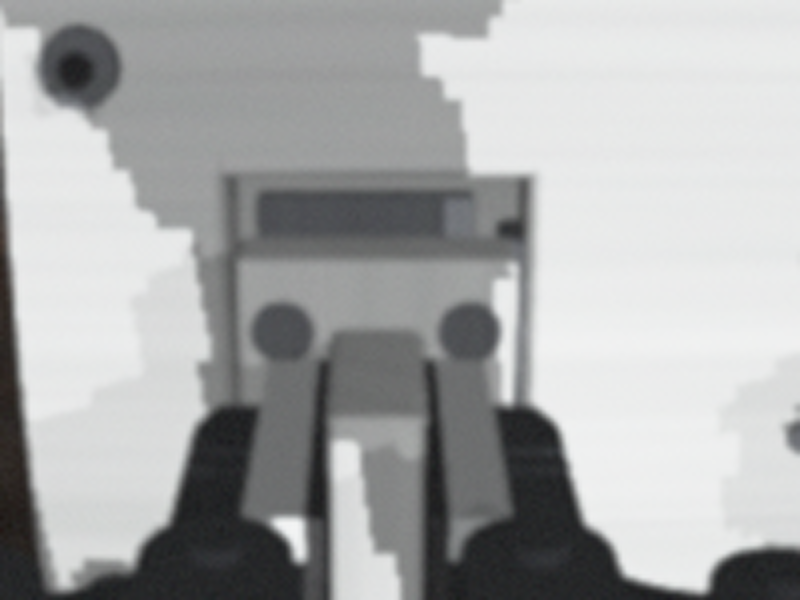

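View pics/w11.png

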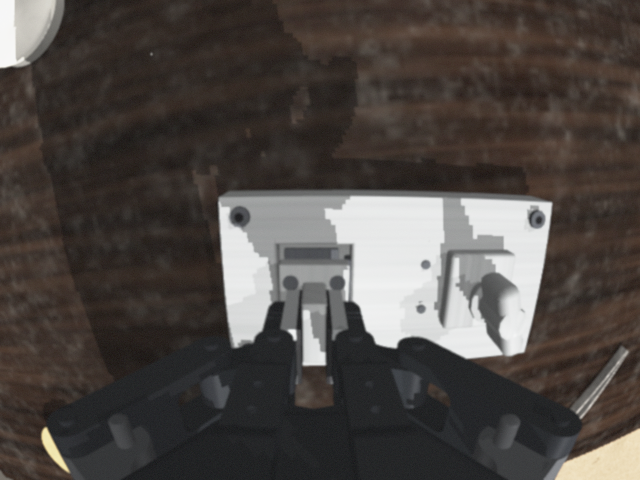

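```bash
python3 - <<'E'
from h import *
d=np.load("w11.npz"); p=np.array([499.4,-20.9])
c=lambda x,y:[220+x/4,200+y/4]
a=-0.126; R=np.array([[np.cos(a),-np.sin(a)],[np.sin(a),np.cos(a)]])
def loc(pts,z): 
    w=castw(d,[c(*q) for q in pts],z); return ((w[:,:2]-p)@R).round(2).tolist()
print("block top front L,R (z42.7)",loc([(238,258),(521,258)],42.7))
print("block sides row 330",loc([(236,330),(498,330)],42.7))
print("front holes",loc([(282,332),(470,332)],42.7))
print("fin base front",loc([(335,330),(418,330)],42.7), "fin top front", loc([(329,413),(427,413)],66.7))
print("mouth FL,FR, L/R @330",loc([(222,174),(536,174),(222,300),(534,300)],22))
print("jaw face",loc([(520,300),(475,210)],22))
E
```

```text
block top front L,R (z42.7) [[18.79, 13.57], [18.8, -16.23]]
block sides row 330 [[10.64, 14.03], [10.66, -14.01]]
front holes [[10.44, 9.1], [10.44, -11.01]]
fin base front [[10.69, 3.42], [10.69, -5.44]] fin top front [[11.97, 3.32], [11.98, -5.64]]
mouth FL,FR, L/R @330 [[22.23, 17.25], [22.23, -19.84], [6.37, 17.74], [6.37, -20.1]]
jaw face [[6.38, -18.39], [17.8, -12.69]]
```

```bash
python3 - <<'E'
from h import *
d=np.load("w11.npz"); p=np.array([499.4,-20.9])
a=-0.126; R=np.array([[np.cos(a),-np.sin(a)],[np.sin(a),np.cos(a)]])
w=castw(d,[[239,215.5],[537,218]],25); l=((w[:,:2]-p)@R); print(l, l.mean(0)+[-36.3,42], np.arctan2(*(w[0]-w[1])[[0,1]]))
i=cv2.imread("pics/w11.png"); cv2.imwrite("pics/w11d.png",cv2.resize(i[235:300,265:365],(800,520),interpolation=cv2.INTER_CUBIC))
E
```

```text
[[  36.4277802    33.54841137]
 [  36.82072231 -116.13416647]] [0.32425125 0.70712245] 0.1233748367459128
```

View pics/w11d.png

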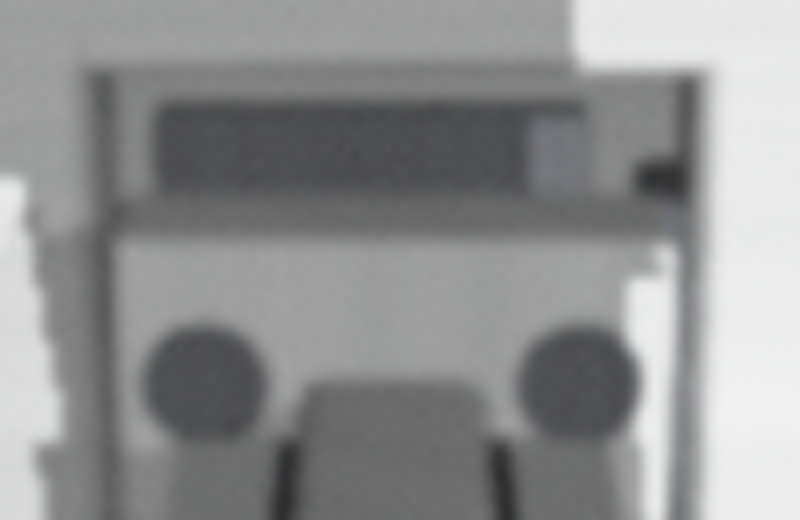

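Emit:
servo_tool(commands=[0.054, -0.084, 0, 0, 1, 0.054, -0.084, 0, 0, 1, 0.054, -0.084, 0, 0, 1, 0.054, -0.084, 0, 0, 1, 0.054, -0.084, 0, 0, 1])

```text
clock: 9.98
eef_pos: [500.2, -19.1, 25.2]
tool_rot: [3.142, 0.0, -0.126]
force: [0.4, 0.2, -0.8]
width: 8.7
```

```bash
python3 look2.py w12
```

```text
[500.2 -19.1  25.2] [ 3.1415  0.     -0.1262] 9.9833 [ 0.4  0.2 -0.8] 8.71111198342083
```

View pics/w12c.png

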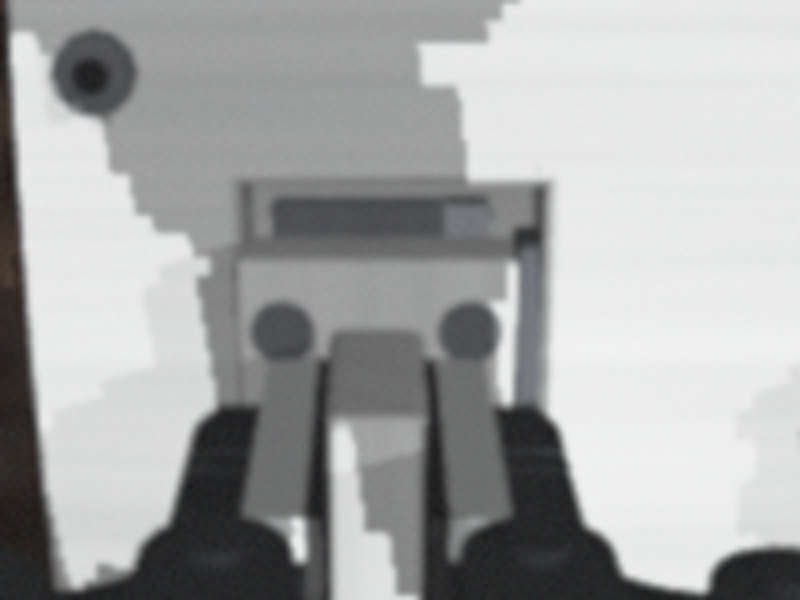

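Emit:
servo_tool(commands=[0.01, -0.01, 0.15, 0, 1, 0.01, -0.01, 0.3, 0, 1, 0.01, -0.01, 0.45, 0, 1, 0.01, -0.01, 0.45, 0, 1, 0.01, -0.01, 0.45, 0, 1, 0.01, -0.01, 0.45, 0, 1])

```text
clock: 10.53
eef_pos: [500.4, -18.8, 13.8]
tool_rot: [3.142, 0.0, -0.126]
force: [0.1, 0.8, -1.6]
width: 8.8
```

```bash
python3 look2.py w13
```

```text
[500.4 -18.8  13.8] [ 3.1416e+00  2.0000e-04 -1.2610e-01] 10.5333 [ 0.1  0.8 -1.6] 8.754500258314973
```

View pics/w13c.png

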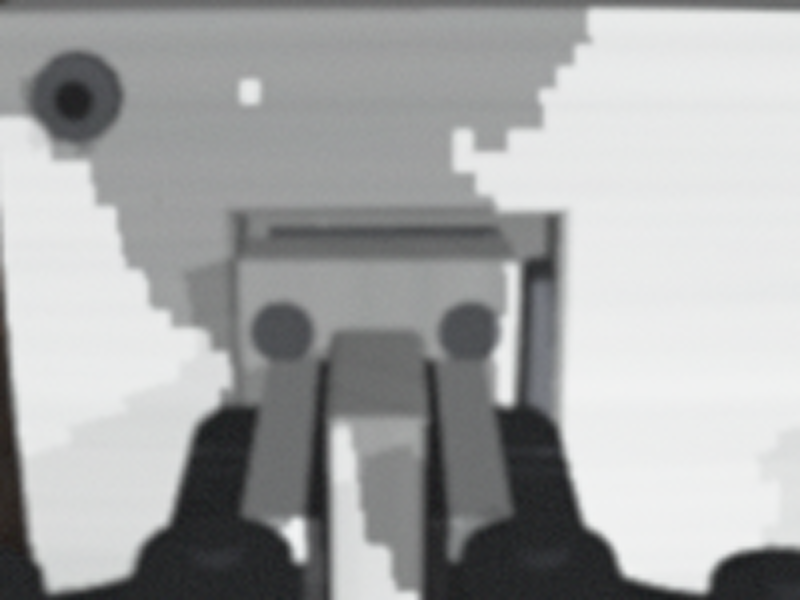

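Emit:
servo_tool(commands=[0, 0, 0.08, 0, 1, 0, 0, 0.16, 0, 1, 0, 0, 0.2, 0, 1, 0, 0, 0.24, 0, 1, 0, 0, 0.28, 0, 1, 0, 0, 0.32, 0, 1, 0, 0, 0.32, 0, 1, 0, 0, 0.32, 0, 1])

```text
clock: 11.25
eef_pos: [500.8, -18.8, 6.1]
tool_rot: [-3.141, -0.001, -0.126]
force: [-0.1, -0.4, 1.8]
width: 8.6
```

```bash
python3 look2.py w14
```

```text
[500.8 -18.8   6.1] [-3.1415e+00 -6.0000e-04 -1.2610e-01] 11.25 [-0.1 -0.4  1.8] 8.568105915783812
```

View pics/w14c.png

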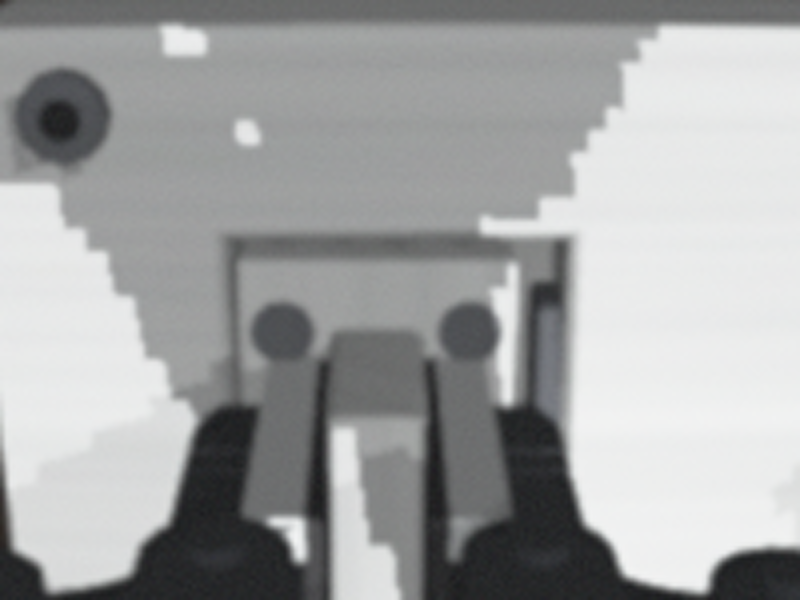

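Emit:
servo_tool(commands=[0, 0, 0.04, 0, 1, 0, 0, 0.08, 0, 1, 0, 0, 0.08, 0, 1, 0, 0, 0.08, 0, 1])

```text
clock: 11.63
eef_pos: [500.8, -18.8, 5.2]
tool_rot: [3.141, -0.001, -0.126]
force: [-2.1, 0.6, 17.9]
width: 8.4
```

Emit:
servo_tool(commands=[0, 0, 0.03, 0, 1, 0, 0, 0.03, 0, 1, 0, 0, 0.03, 0, 1, 0, 0, 0.03, 0, 1])

```text
clock: 11.97
eef_pos: [500.9, -18.8, 5.1]
tool_rot: [3.141, -0.002, -0.126]
force: [-3.0, 1.1, 24.6]
width: 8.8
```

```bash
python3 look2.py w15; python3 - <<'E'
from h import *
d=np.load("w15.npz"); p=np.array([500.8,-18.8])
c=lambda x,y:[220+x/4,200+y/4]
a=-0.126; R=np.array([[np.cos(a),-np.sin(a)],[np.sin(a),np.cos(a)]])
for z in (22,):
  w=castw(d,[c(238,258),c(521,258),c(282,332),c(470,332)],z); print(((w[:,:2]-p)@R).round(2).tolist())
E
```

```text
[500.9 -18.8   5.1] [ 3.1412e+00 -1.6000e-03 -1.2600e-01] 11.9667 [-3.   1.1 24.6] 8.824979449989556
[[18.93, 13.55], [18.93, -16.19], [10.59, 9.08], [10.6, -10.98]]
```

View pics/w15c.png

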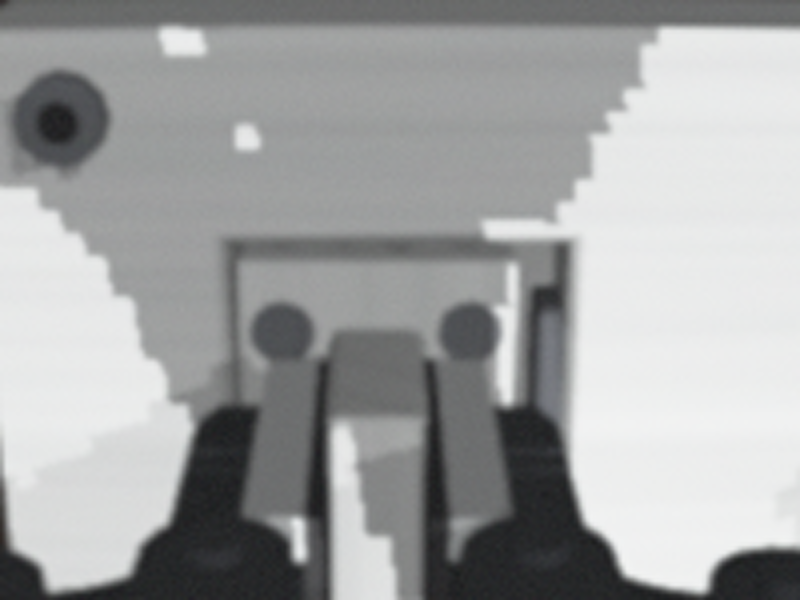

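Emit:
servo_tool(commands=[0, 0, -0.02, 0, 0.8, 0, 0, -0.04, 0, 0.55, 0, 0, -0.04, 0, 0.55, 0, 0, -0.04, 0, 0.55, 0, 0, -0.5, 0, 0.55, 0, 0, -1.5, 0, 0.55, 0, 0, -3, 0, 0.55, 0, 0, -4, 0, 0.55, 0, 0, -4, 0, 0.55, 0, 0, -4, 0, 0.55])

```text
clock: 12.85
eef_pos: [501.4, -19.0, 104.1]
tool_rot: [-3.141, -0.003, -0.126]
force: [-0.1, -1.0, -0.8]
width: 38.4
```

```bash
python3 look2.py w16;python3 -c "
from cell import ctrl; import cv2; d=ctrl.get_image('scene'); cv2.imwrite('pics/s16.png',cv2.resize(d['img'][230:340,280:420],(763,600),interpolation=cv2.INTER_CUBIC))"
```

```text
[501.4 -19.  104.1] [-3.1413e+00 -2.8000e-03 -1.2650e-01] 12.85 [-0.1 -1.  -0.8] 38.37709395807919
```

View pics/w16.png

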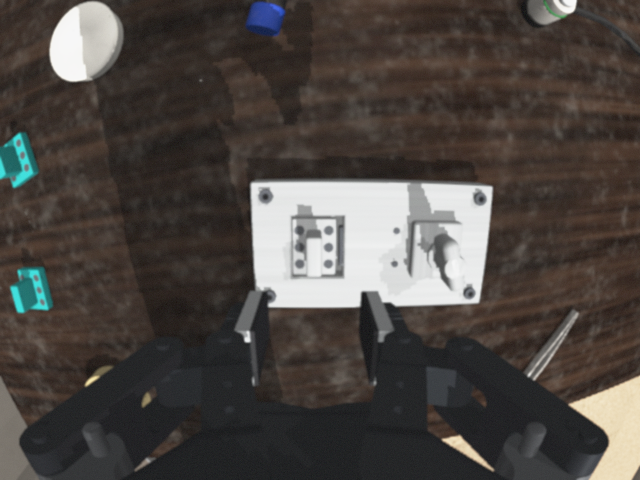

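View pics/s16.png

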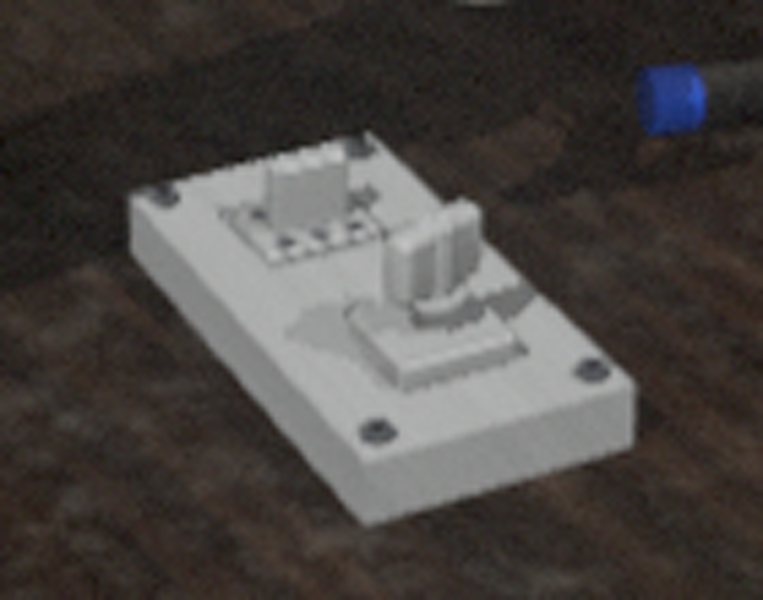

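```bash
python3 stage.py w16 "[(265,196),(480,199),(469,292),(268,296)]"; python3 - <<'E'
import cv2
i=cv2.imread("pics/w16.png"); cv2.imwrite("pics/w16w.png",cv2.resize(i[210:310,400:500],(800,800),interpolation=cv2.INTER_CUBIC)[:600])
cv2.imwrite("pics/w16k.png",cv2.resize(i[205:285,280:360],(600,600),interpolation=cv2.INTER_CUBIC))
E
```

```text
[[265.2, 195.3], [479.3, 197.9], [468.6, 292.0], [263.9, 299.0]]
[[539.8, 7.9], [521.3, -140.1], [450.4, -131.1], [466.1, 21.0]] mid [495.1 -61.6] [493.7 -59.5]
yaw from x -0.17573114260346864 -0.12586925681885813 from y -0.12427551792739155 -0.10318790949921963 74.78058823079367 149.1718965574886
```

View pics/w16w.png

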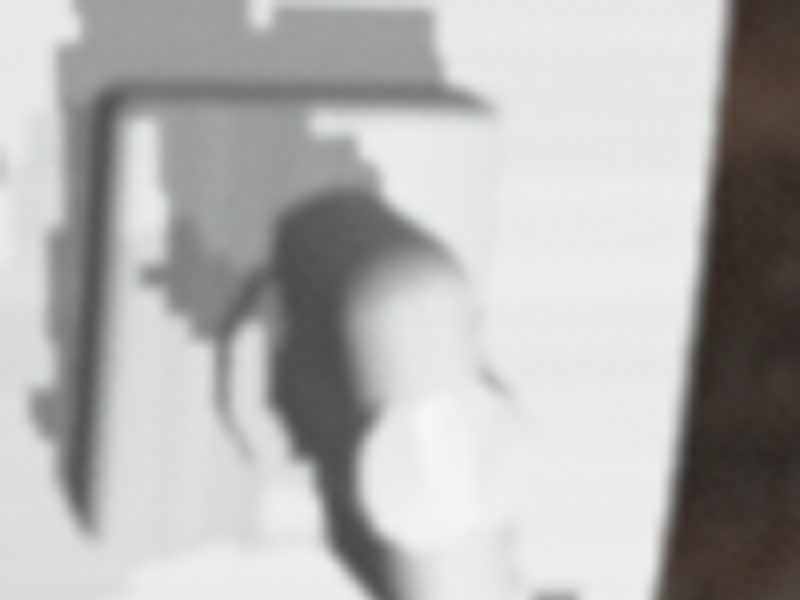

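View pics/w16k.png

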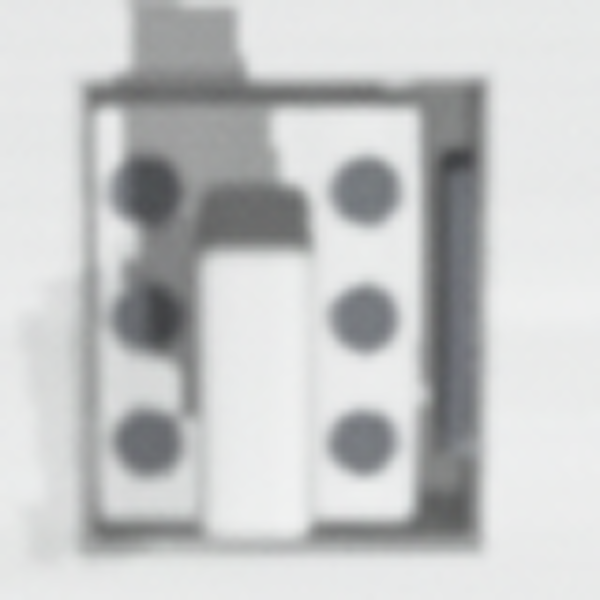

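Emit:
servo_tool(commands=[0, 1.2, -0.8, 0, 0.55, 0, 2.4, -0.8, 0, 0.55, -0.05, 3.35, -0.8, 0, 0.55, -0.05, 3.35, -0.8, 0, 0.55, -0.05, 3.35, -0.8, 0, 0.55, -0.05, 3.35, -0.8, 0, 0.55])

```text
clock: 13.45
eef_pos: [488.1, -100.9, 122.0]
tool_rot: [-3.141, 0.002, -0.126]
force: [0.4, 0.1, 0.5]
width: 38.4
```

```bash
python3 look2.py w17
```

```text
[ 488.1 -100.9  122. ] [-3.1407e+00  2.2000e-03 -1.2570e-01] 13.45 [0.4 0.1 0.5] 38.431566668305585
```

View pics/w17c.png

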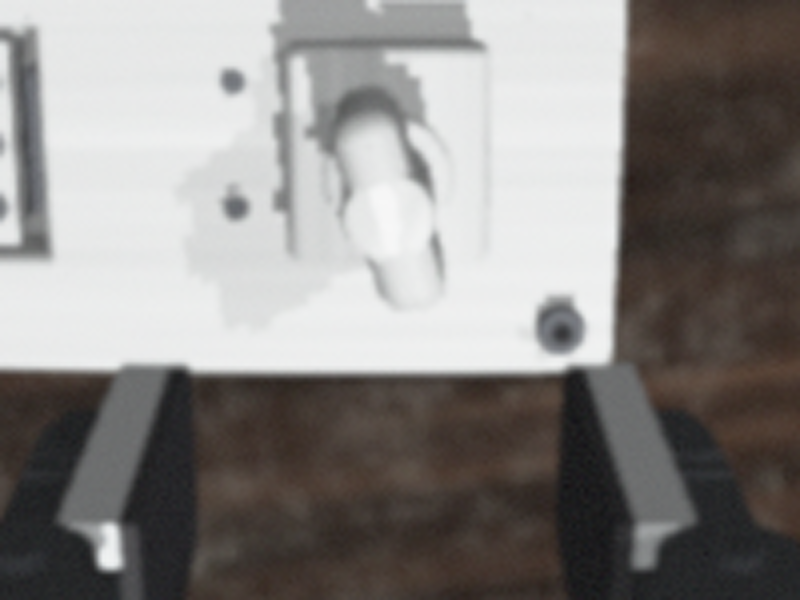

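```bash
python3 - <<'E'
from h import *
d=np.load("w17.npz"); c=lambda x,y:[220+x/4,200+y/4]
w=castw(d,[c(389,222),c(370,135),c(411,300),c(343,160),c(380,290),c(404,150),c(441,270)],68); print(w.round(1).tolist())
for a,b in ((1,2),(3,4),(5,6)): v=w[a]-w[b]; print(np.arctan2(v[1],v[0]),np.linalg.norm(v))
print("gap c",castw(d,[c(185,375),c(567,375)],145).round(1))
E
```

```text
[[488.2, -103.8, 68.0], [502.2, -102.7, 68.0], [475.0, -105.7, 68.0], [498.8, -98.1, 68.0], [477.3, -101.1, 68.0], [499.2, -107.5, 68.0], [479.4, -110.9, 68.0]]
0.10975046182642957 27.394996569159765
0.13637529436109647 21.78700183099275
0.16923067825645446 20.17838967239021
gap c [[ 498.5  -83.2  145. ]
 [ 493.6 -122.6  145. ]]
```

Emit:
servo_tool(commands=[0.04, 0.06, 0, -1.2, 0.55, 0.04, 0.06, 0, -2.44, 0.55, 0.04, 0.06, 1, -2.44, 0.55, 0.04, 0.06, 2, -2.44, 0.55, 0.04, 0.06, 2.6, -2.44, 0.55, 0.04, 0.06, 2.6, -2.44, 0.55, 0.04, 0.06, 2.6, -2.44, 0.55, 0.04, 0.06, 2.6, -2.44, 0.55])

```text
clock: 14.17
eef_pos: [490.2, -102.4, 58.7]
tool_rot: [-3.141, -0.001, 0.131]
force: [0.1, -0.1, -0.2]
width: 38.7
```

```bash
python3 look2.py w18; python3 -c "
from cell import ctrl
print(ctrl.read_state()['qpos'].round(3))"
```

```text
[ 490.2 -102.4   58.7] [-3.1414e+00 -9.0000e-04  1.3100e-01] 14.1667 [ 0.1 -0.1 -0.2] 38.70901690337714
[ 0.343  0.672 -0.285  2.053  0.399  0.467 -1.683]
```

View pics/w18c.png

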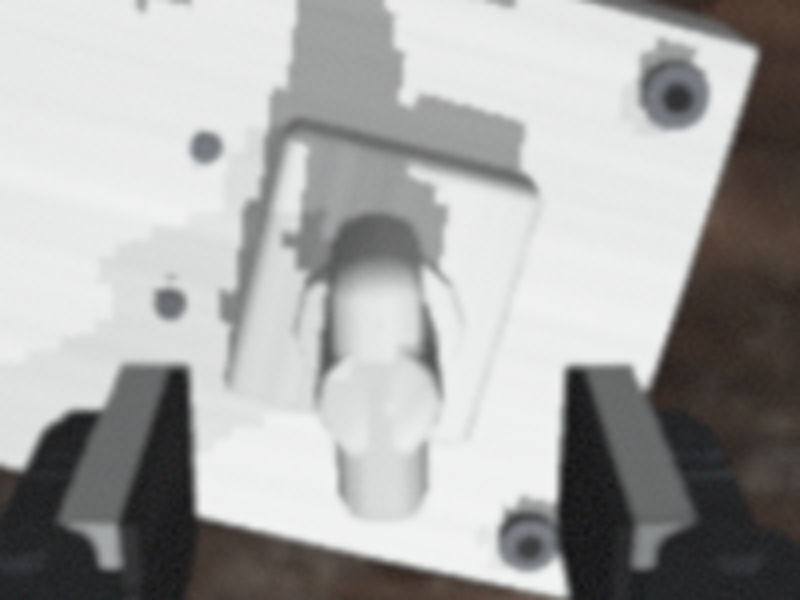

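```bash
python3 - <<'E'
from h import *
d=np.load("w18.npz"); c=lambda x,y:[220+x/4,200+y/4]
w=castw(d,[c(380,408),c(380,262),c(382,512)],68); print(w.round(1).tolist())
E
```

```text
[[488.4, -104.1, 68.0], [505.9, -101.8, 68.0], [475.0, -106.1, 68.0]]
```

Emit:
servo_tool(commands=[-0.03, 0.02, 0.6, 0, 0.55, -0.03, 0.02, 1.1, 0, 0.55, -0.03, 0.02, 1.24, 0, 0.55, -0.03, 0.02, 1.24, 0, 0.55, -0.03, 0.02, 1.24, 0, 0.55, -0.03, 0.02, 1.24, 0, 0.8, -0.03, 0.02, 1.24, 0, 1, -0.03, 0.02, 1.24, 0, 1, -0.03, 0.02, 1.24, 0, 1, -0.03, 0.02, 1.24, 0, 1])

```text
clock: 15.05
eef_pos: [489.5, -102.9, 28.1]
tool_rot: [-3.141, -0.002, 0.13]
force: [-0.9, 2.8, 6.7]
width: 9.8
```

```bash
python3 look2.py w19; python3 -c "
from cell import ctrl
s=ctrl.read_state();print(s['qpos'].round(3),s['torque'])"
```

```text
[ 489.5 -102.9   28.1] [-3.141e+00 -1.800e-03  1.301e-01] 15.05 [-0.9  2.8  6.7] 9.777823107512294
[ 0.315  0.726 -0.244  2.069  0.429  0.393 -1.709] [0.56742344 0.22154193 0.00452014]
```

View pics/w19c.png

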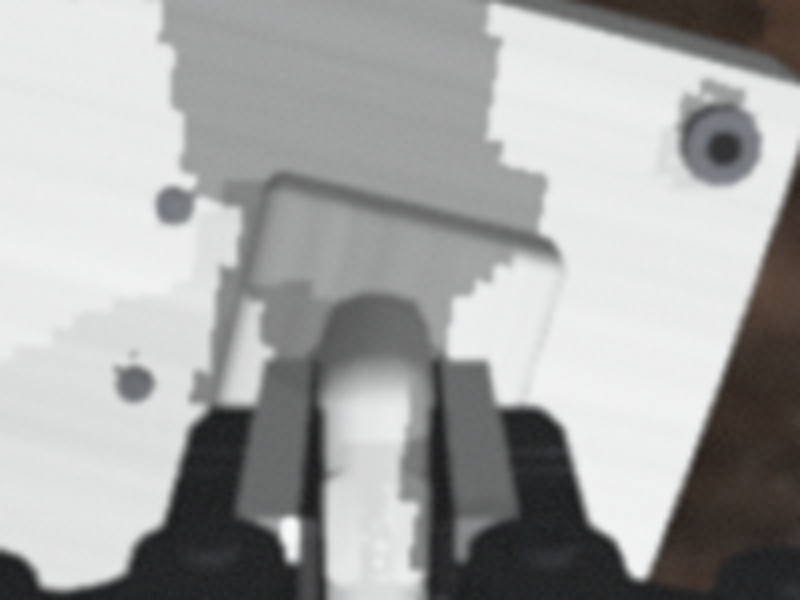

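Emit:
servo_tool(commands=[0, 0, -0.04, 0.7, 1, 0, 0, -0.04, 1.5, 1, 0, 0, -0.04, 2.3, 1, 0, 0, -0.04, 3.1, 1, 0, 0, -0.04, 3.9, 1, 0, 0, -0.04, 4.7, 1, 0, 0, -0.04, 5.5, 1, 0, 0, -0.04, 6, 1, 0, 0, -0.04, 6, 1, 0, 0, -0.04, 6, 1])

```text
clock: 15.93
eef_pos: [489.4, -103.3, 28.2]
tool_rot: [-3.141, -0.001, -0.497]
force: [0.4, 1.0, -4.3]
width: 9.6
```

```bash
python3 look2.py w20; python3 -c "
from cell import ctrl
s=ctrl.read_state();print(s['qpos'].round(3),s['torque'])"
```

```text
[ 489.4 -103.3   28.2] [-3.1406e+00 -5.0000e-04 -4.9680e-01] 15.9333 [ 0.4  1.  -4.3] 9.573274738592819
[ 0.219  0.717 -0.099  2.071  0.183  0.361 -2.095] [ 0.45358322 -0.35991962 -0.01826995]
```

View pics/w20.png

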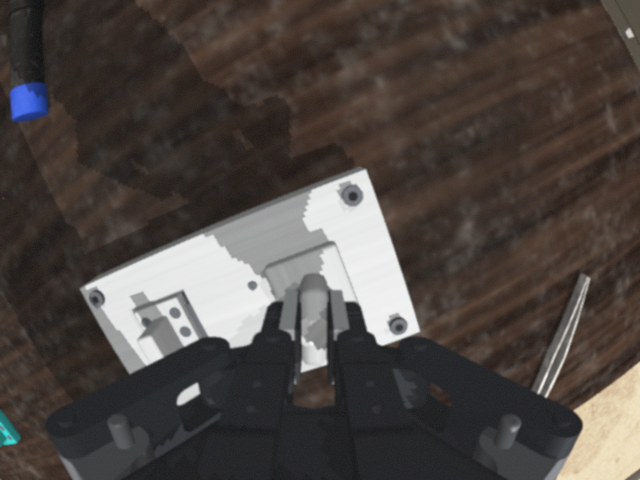

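Emit:
servo_tool(commands=[0, 0, 0, 0.7, 1, 0, 0, 0, 1.4, 1, 0, 0, 0, 2.1, 1, 0, 0, 0, 2.8, 1, 0, 0, 0, 3.4, 1, 0, 0, 0, 3.8, 1, 0, 0, 0, 3.8, 1, 0, 0, 0, 3.8, 1])

```text
clock: 16.65
eef_pos: [489.2, -103.5, 28.2]
tool_rot: [-3.141, 0.0, -0.895]
force: [2.4, 4.2, -3.2]
width: 9.1
```

```bash
python3 -c "
from cell import ctrl
s=ctrl.read_state();print(s['qpos'].round(3),s['torque'],s['tool_rot'])"
```

```text
[ 0.16   0.717 -0.011  2.073  0.019  0.352 -2.332] [ 0.66991165 -0.41779826 -0.08981397] [-3.14083439e+00  3.72561481e-05 -8.94876407e-01]
```

Emit:
servo_tool(commands=[0, 0, 0, 0.3, 1, 0, 0, 0, 0.6, 1, 0, 0, 0, 0.6, 1, 0, 0, 0, 0.6, 1])

```text
clock: 16.98
eef_pos: [489.2, -103.5, 28.2]
tool_rot: [-3.141, -0.0, -0.957]
force: [1.5, 3.6, -3.7]
width: 9.5
```

```bash
python3 -c "
from cell import ctrl
s=ctrl.read_state();print(s['qpos'].round(3),s['torque'],s['tool_rot'])"; python3 look2.py w21
```

```text
[ 0.15   0.717  0.003  2.073 -0.006  0.352 -2.369] [ 0.81767898 -0.44441279  0.93624965] [-3.14115537e+00 -2.05615102e-04 -9.56570708e-01]
[ 489.2 -103.5   28.2] [-3.1412e+00 -2.0000e-04 -9.5660e-01] 16.9833 [ 1.5  3.6 -3.7] 9.459152598764861
```

View pics/w21c.png

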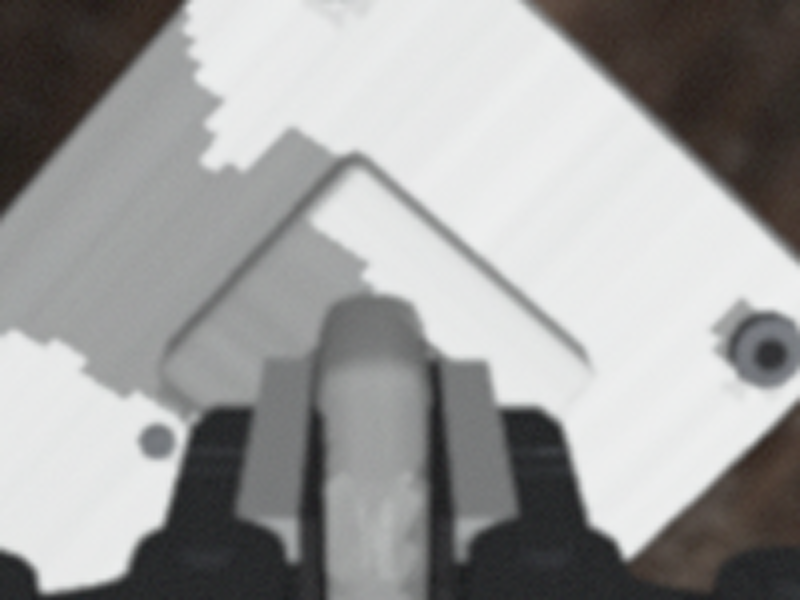

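```bash
python3 -c "
from cell import ctrl; import cv2,numpy as np
d=ctrl.get_image('scene')['img']; w=ctrl.get_image('wrist')['img']; cv2.imwrite('pics/s21.png',np.hstack([cv2.resize(d[230:340,280:420],(400,314),interpolation=cv2.INTER_CUBIC),cv2.resize(w,(400,314))]))"
```

```text
(no output)
```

View pics/s21.png

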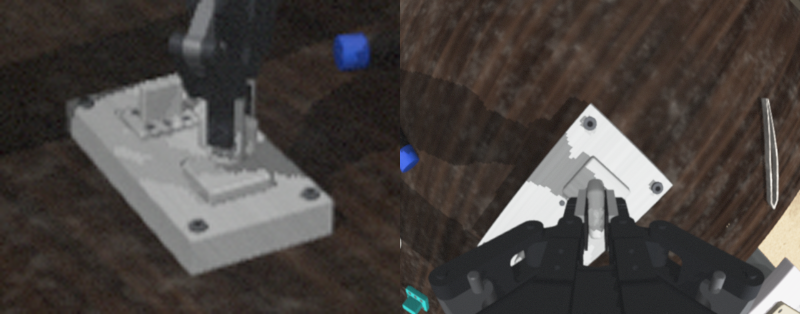

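Emit:
servo_tool(commands=[0, 0, 0, -0.8, 1, 0, 0, 0, -1.6, 1, 0, 0, 0, -2.4, 1, 0, 0, 0, -3.2, 1, 0, 0, 0, -4, 1, 0, 0, 0, -4.8, 1, 0, 0, 0, -5.6, 1, 0, 0, 0, -6.4, 1, 0, 0, 0, -7.2, 1, 0, 0, 0, -8, 1])

```text
clock: 17.97
eef_pos: [489.5, -103.2, 28.2]
tool_rot: [-3.14, -0.001, -0.121]
force: [2.3, 6.6, -3.0]
width: 9.7
```

Emit:
servo_tool(commands=[0, 0, 0, -0.8, 1, 0, 0, 0, -1.6, 1, 0, 0, 0, -2.4, 1, 0, 0, 0, -3.2, 1, 0, 0, 0, -4, 1, 0, 0, 0, -4.8, 1, 0, 0, 0, -5.6, 1, 0, 0, 0, -6.2, 1, 0, 0, 0, -6.2, 1, 0, 0, 0, -6.2, 1])

```text
clock: 18.8
eef_pos: [489.5, -102.8, 28.2]
tool_rot: [-3.14, -0.003, 0.525]
force: [2.1, 6.7, -1.7]
width: 9.6
```

```bash
python3 -c "
from cell import ctrl
s=ctrl.read_state();print(s['qpos'].round(3),s['qd'].round(3),s['torque'],s['tool_rot'])"; python3 look2.py w22
```

```text
[ 0.383  0.738 -0.345  2.067  0.573  0.428 -1.453] [-0.005 -0.001  0.005 -0.    -0.004 -0.001 -0.004] [ 1.4126307  -0.50818993  0.03050861] [-3.14041503e+00 -2.75597289e-03  5.25161619e-01]
[ 489.5 -102.8   28.2] [-3.1404e+00 -2.8000e-03  5.2520e-01] 18.8 [ 2.1  6.7 -1.7] 9.600586947615854
```

Emit:
servo_tool(commands=[0, 0, 0, -0.6, 1, 0, 0, 0, -1.15, 1, 0, 0, 0, -1.15, 1, 0, 0, 0, -1.15, 1, 0, 0, 0, -1.15, 1, 0, 0, 0, -1.15, 1, 0, 0, 0, -1.15, 1, 0, 0, 0, -1.15, 1])

```text
clock: 19.52
eef_pos: [489.4, -102.7, 28.2]
tool_rot: [-3.141, -0.003, 0.646]
force: [2.0, 6.2, -2.1]
width: 9.6
```

```bash
python3 look2.py w23;  python3 -c "
from cell import ctrl; import cv2,numpy as np
s=ctrl.read_state();print(s['qd'].round(3),s['torque'])
d=ctrl.get_image('scene')['img']; w=cv2.imread('pics/w23.png'); t=ctrl.get_image('top')['img']
cv2.imwrite('pics/s23.png',np.hstack([cv2.resize(d[230:340,280:420],(400,314),interpolation=cv2.INTER_CUBIC),cv2.resize(w,(400,314))])); cv2.imwrite('pics/t23.png',t)"
```

```text
[ 489.4 -102.7   28.2] [-3.1408e+00 -2.7000e-03  6.4550e-01] 19.5167 [ 2.   6.2 -2.1] 9.57839832409351
[-0.001 -0.002  0.001  0.001 -0.001  0.001 -0.001] [ 1.40990335 -0.45137569  0.03203795]
```

View pics/s23.png

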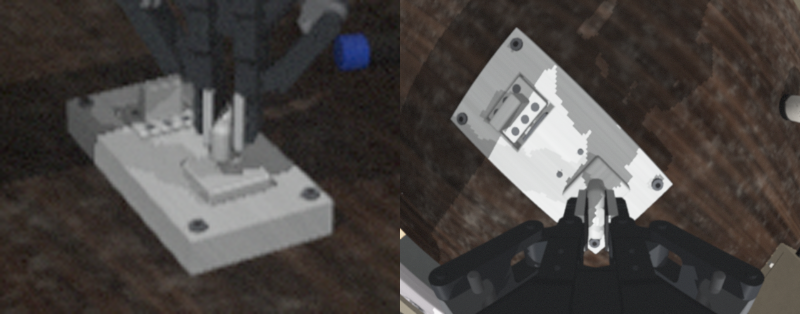

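View pics/w23c.png

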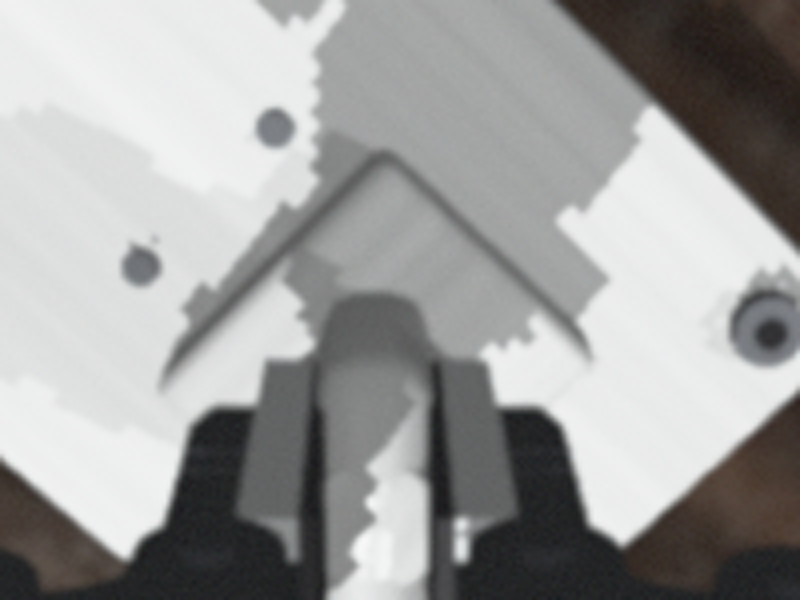

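View pics/t23.png

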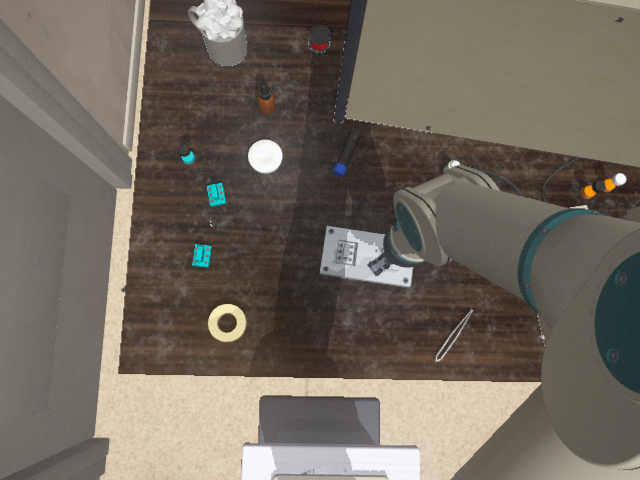

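```bash
python3 -c "
import cv2; w=cv2.imread('pics/w23.png'); cv2.imwrite('pics/w23k.png',cv2.resize(w[100:240,120:260],(600,600),interpolation=cv2.INTER_CUBIC))"
```

```text
(no output)
```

View pics/w23k.png

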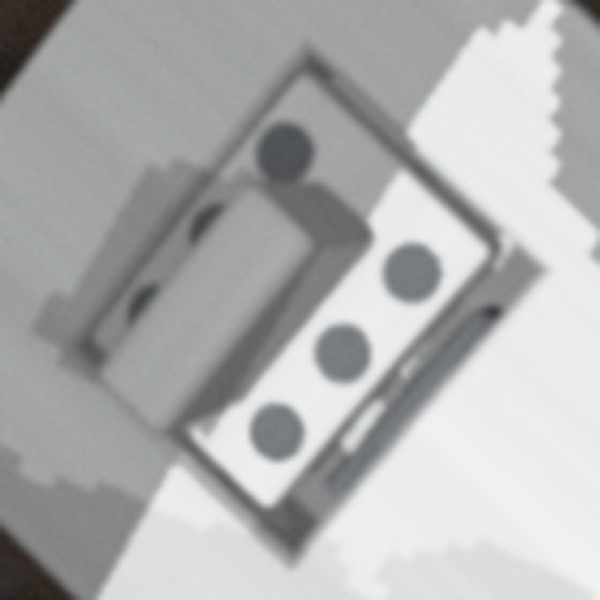

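The carrier is seated and level in the pocket. The wing is gripped, aligned and at rest. Handing in.

```bash
python3 -c "
from cell import ctrl
print(ctrl.finish_job())"
```

```text
the job is handed in; nothing more can be done
None
```

I finished every step of the job and handed it in at about 19.7 s. No verdict was reported.

- **Carrier:** I put the metal carrier in the pocket and pressed until it stopped at about 25 N. The reported height then was within 0.3 mm of the value expected for flush. After release, and again at the end, the camera views showed it flush, level and centred.
- **Thumbscrew:** I turned it clockwise to its stop, which showed as the wrist torque rising to 0.94 N m at a tool yaw of about -0.95. I then backed it off to a tool yaw of 0.646, which puts the screw at about 1.03 rad by the tool and stage yaw. That is a quarter turn short of the 2.6 stop.
- **At hand-in:** the gripper still held the wing (9.6 mm opening, wing lined up between the pads) and the joints were at rest. The final top view showed the bystanders where they started, apart from the vial, which the arm partly hides.

**Failed or disagreeing checks:**
- **First grasp:** the fingers closed on nothing, just above the fin. The real fingertips were about 21 mm behind the reported TCP, so I corrected from the images and gripped on the second try.
- **Stage position:** the top and wrist cameras disagreed by about 2.5 mm, so I aligned the insertion by the wrist view alone.

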